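# Grade two worn pins on a twin ring gauge

### The arm

A 6-joint arm with a two-finger parallel gripper is mounted at the origin on a cart in front of the work surface, level with it; the furniture and walls round the work are solid. World frame = base frame: x ahead of the robot, y to its left, z up, the work surface at z = 0. Lengths are in mm, angles in rad, forces in N, time in s.
With the tool pointing down it reaches from about 375 to 825 mm from the base axis. Payload 5.5 kg.
Tool frame: the origin (TCP) lies midway between the tips of the shut fingers; the grasp point (between the pads) lies 19 mm behind it; z points along the fingers, y is the line along which they close (so a half turn about z gives the same grasp; the last joint's range is limited). The gripper opens to 85 mm and grips with 20 to 120 N. Pads are 22 mm wide; open, the fingers measure 114 mm over their backs; the gripper's body (76 mm by 85 mm) begins 54 mm behind the grasp point. The pads swing forward as they close: fully open they stand 13 mm farther back than shut.
Start: joints at [0, 0.314, -0.047, 1.21, 0, 1.571], TCP at [599.996, -0, 231.299] pointing down, gripper open.
Joint ranges: [-2.67, 2.67], [-0.69, 1.73], [-1.03, 1.25], [-2.08, 2.16], [-1.42, 1.45], [-3.14, 3.14]. Speed limits (rad/s): [2.39, 2.39, 3.01, 3.14, 3.14, 3.14].

### API

Orientations are given as a 3x3 rotation matrix whose columns are the frame's x, y, z axes.
In Python, from cell import robot, viewer gives the robot as it stands.
- The arm moves only by the tool play_rows, never from a script. Its argument "series" is a list of rows, each an object with "hand": the gripper command: -1 is fully open, 1 is shut, values between are in proportion; "dp": the shift along the tool's x, y, z in units of 500 mm (1.0 is 500 mm), a list of three; "turn": the turn, a rotation vector about the tool's x, y, z in units of 45 degrees (1.0 is 45 degrees), a list of three. In form: [{"hand": hand, "dp": [x, y, z], "turn": [rx, ry, rz]}, ...]. A call has 1 to 10 rows; each row is the pose to reach, as a shift and turn from the pose commanded when the call began, along the tool's axes at that moment; what a row does not reach only later rows make up. A row lasts 1/10 s, in which the tool goes at most 50 mm and 8.59 degrees, less where a joint would pass 70% of its speed; a pose out of reach is approached as far as the arm can. A call with a number of a shift or a turn outside -1 to 1 is refused whole. A call with a gripper value outside its range is refused whole. The fingers move at their own pace and stop on an object; "grip_force" is the grip in N (left out, the last holds). Time passes only in rows, so rows that repeat a pose let the fingers close. It gives the time, the measured TCP pose, the force, the opening and the grip force at its end, in the units of the state.
- robot.read_state(): the state, without advancing time (a new reading comes with each control period).
- viewer.snapshot(name): name is "scene" or "side" or "wrist"; returns a dict with "image" (384x512x3 uint8, red, green, blue), "fx", "fy", "cx", "cy" (pixels), "rvec" (rotation vector, rad) and "tvec" (3), from world to camera coordinates, as OpenCV has them; the wrist camera has in their place "mount" (4x4, takes a point from camera to tool coordinates, whose origin is the TCP and whose axes are the flange's). Camera axes: x right, y down, z forward; pixel columns grow to the right and rows downward; lengths in mm; the calibration is good to about 2 mm. A picture is of the moment at which its call begins: read the wrist's pose just before it. There is no depth.
- robot.sign_off(): hands the job in; it is judged then, once.
The state is a dict: "t": time; "joint_pos": joint angles; "qvel": joint speeds; "joint_efforts": joint torques, N m; "tool_pos": TCP position; "eef_rot": TCP orientation; "wrist_force": force on the tool from outside, world axes, zero at the start; "ft_torque": the same for the moment, N m; "gripper_width": opening from 0.0 (shut) to 1.0 (fully open); "grasp_force": force on a finger pad.
Only numpy, scipy, OpenCV 4.12 (cv2) and the standard library are available. Lean on these libraries where they do the work, as an engineer would, in place of code of your own. Each camera call takes 0.05 s, during which the arm holds its last target. There are 200 camera calls.

### The job

Grade both steel pins on the ring gauge: slide each one nose first into a lane of its own, in at the big-ring end, straight on through the shrinking rings until a ring stops it, and leave it lying there up against that ring. Do not ram the pins against the rings, and leave the mug, tools and other things on the worktop where they are.

Things in the scene. Friction and masses are not known exactly. Their poses are not given: they have to be found in the camera images.
- gauge: Twin ring gauge, fixed: dark steel base plate (10 mm thick, x -17 to 122 mm, 146 mm wide) with two equal lanes, at y = +45 and -45 mm, of five upright steel rings one behind the other. Origin on the worktop midway between the front faces of the two biggest rings; x level along the lanes from biggest to smallest ring (the way pins go in), y left, z up.
- left_mouth (a point): Lowest point of the bore of the left lane's biggest ring, at its front face, 26 mm above the worktop; axes as the gauge's. All bores have this same lowest height, so a pin lies level in them, its axis half its diameter above. Ring fronts at x = 0, 27, 54, 81, 108 mm; bores 40, 34, 29, 21.5, 13 mm; each 8 mm thick with 6 mm wall; biggest ring's top 72 mm up.
- right_mouth (a point): The same for the right lane (gauge y = -45 mm). In either lane the thick pin is stopped by the front face of the fourth ring (nose 81 mm past the mouth), the thin pin by that of the fifth (nose 108 mm past the mouth).
- thick_pin_grip (a point): Thick pin, plain steel, 140 mm long, about 0.14 kg, lying flat: round shaft of 25 mm diameter, 104 mm long, 1.5 mm chamfer at the nose, and a darker square tail 25 x 25 mm, 36 mm long, to be gripped. Point: centre of the square tail, on the pin's axis, 122 mm behind the nose face; x along the pin towards the nose, z up as it lies.
- thick_pin_nose (a point): Centre of the thick pin's nose face; axes as the pin's.
- thin_pin_grip (a point): Thin pin, plain steel, 165 mm long, about 0.10 kg, lying flat: round shaft of 18 mm diameter, 129 mm long, 1.5 mm chamfer at the nose, and a darker square tail 18 x 18 mm, 36 mm long, to be gripped. Point: centre of the square tail, on the pin's axis, 147 mm behind the nose face; x along the pin towards the nose, z up as it lies.
- thin_pin_nose (a point): Centre of the thin pin's nose face; axes as the pin's.
- thick_pin: The thick pin; origin on its underside, midway along its length; x towards the nose.
- thin_pin: The thin pin; origin on its underside, midway along its length; x towards the nose.
- drill_vice: Green machine vice bolted to the worktop (obstacle), 84 x 206 x 59 mm; origin at its underside near the middle, y along its length towards the fixed jaw; its screw with a 54 mm tommy bar, 32 mm up, sticks out at the -y end (to y = -103 mm).
- mug_mid (a point): Maroon mug (bystander), 70 mm across, 96 mm high, handle at its -y side; point on its axis half-way up.
- spark_plug_2_mid (a point): Loose spark plug near the middle of the right half of the worktop (bystander), 18 x 70 x 19 mm, lying along its y; point at its middle.
- grease_tin_mid (a point): Flat round grease tin (bystander), 66 mm across, 38 mm high; point half-way up.
- pliers_mid (a point): Pliers with blue handles (bystander), 56 x 180 x 13 mm, lying along their y; point at their middle.

How it is judged (in metres and radians):
At the end, for the whole second after the job is handed in: Each pin lies in a lane of its own, nose first from the big-ring end: the thick pin's nose face within 4 mm of the fourth ring's front face, the thin pin's within 4 mm of the fifth's, both inside the bores and within 0.12 rad of the lane's direction, at rest and let go (((x of thick_pin_nose in the frame of left_mouth between 0.077 and 0.084 m and y of thick_pin_nose in the frame of left_mouth between -0.007 and 0.007 m and z of thick_pin_nose in the frame of left_mouth between 0.0065 and 0.0205 m) or (x of thick_pin_nose in the frame of right_mouth between 0.077 and 0.084 m and y of thick_pin_nose in the frame of right_mouth between -0.007 and 0.007 m and z of thick_pin_nose in the frame of right_mouth between 0.0065 and 0.0205 m)) and angle between the x axis of each of thick_pin_nose, thin_pin_nose and the x axis of left_mouth, either way round below 0.12 rad and linear speed of each of thick_pin, thin_pin below 0.01 m/s and contact force between the fingers and thick_pin below 0.2 N and ((x of thin_pin_nose in the frame of left_mouth between 0.104 and 0.111 m and y of thin_pin_nose in the frame of left_mouth between -0.007 and 0.007 m and z of thin_pin_nose in the frame of left_mouth between 0.003 and 0.017 m) or (x of thin_pin_nose in the frame of right_mouth between 0.104 and 0.111 m and y of thin_pin_nose in the frame of right_mouth between -0.007 and 0.007 m and z of thin_pin_nose in the frame of right_mouth between 0.003 and 0.017 m)) and contact force between the fingers and thin_pin below 0.2 N); the robot touches nothing.
It fails at once if a pin is rammed against the gauge (over 60 N) (contact force between any of thick_pin, thin_pin and gauge above 60 N).
It fails at once if the mug, spark plug, grease tin or pliers pushed more than 30 mm from their place (distance of any of mug_mid, spark_plug_2_mid, grease_tin_mid, pliers_mid from where it was at the start of the episode above 0.03 m).
It also fails if it takes over 67 s, if anything falls off the work surface, if the arm or the gripper's body presses on something with over 40 N, if the wrist force passes 120 N, or if a joint passes its speed limit or range.

## Working session

There is one attempt and no reset: what is moved stays moved. The work goes in short steps, Python scripts to look and compute and a tool call to move; the robot and the scene stay as the last step left them, time stands still between calls to the robot, and variables do not carry over. Pictures are saved under pics/ and viewed, at most 10 in all, crops included, and the job is handed in when it is done.

Besides the shell and the picture viewer there is one more tool, called after "Call:" in YAML: its name, and indented under it one key for each argument. play_rows: Moves the arm, as the interface text tells. Its arguments: {"type":"object","properties":{"series":{"type":"array"},"grip_force":{"type":"number"}},"required":["series"]}

```bash
mkdir -p pics; cat > h.py <<'E'
import numpy as np, cv2
from cell import robot, viewer
def snap(n):
    s=robot.read_state(); v=viewer.snapshot(n); im=np.asarray(v["image"])
    K=np.array([[v["fx"],0,v["cx"]],[0,v["fy"],v["cy"]],[0,0,1]])
    if n=="wrist":
        T=np.eye(4); T[:3,:3]=np.array(s["eef_rot"]); T[:3,3]=s["tool_pos"]
        M=T@np.array(v["mount"]); R=M[:3,:3].T; t=-R@M[:3,3]
    else:
        R=cv2.Rodrigues(np.array(v["rvec"],float))[0]; t=np.array(v["tvec"],float)
    return dict(im=im,K=K,R=R,t=t.reshape(3))
def ray(c,p):
    d=c["R"].T@np.linalg.inv(c["K"])@np.array([p[0],p[1],1.]); return -c["R"].T@c["t"], d/np.linalg.norm(d)
def onplane(c,p,z):
    o,d=ray(c,p); return o+d*(z-o[2])/d[2]
def tri(c1,p1,c2,p2):
    o1,d1=ray(c1,p1);o2,d2=ray(c2,p2)
    A=np.stack([d1,-d2],1); s=np.linalg.lstsq(A,o2-o1,rcond=None)[0]
    a=o1+d1*s[0];b=o2+d2*s[1]; return (a+b)/2,np.linalg.norm(a-b)
def proj(c,P):
    q=c["K"]@(c["R"]@np.array(P,float)+c["t"]); return q[:2]/q[2]
def save(c,f,box=None,s=1):
    im=c["im"][:,:,::-1]
    if box: im=im[box[1]:box[3],box[0]:box[2]]
    cv2.imwrite(f,cv2.resize(im,None,fx=s,fy=s,interpolation=cv2.INTER_CUBIC))
E
python3 - <<'E'
from h import *
import pickle
C={n:snap(n) for n in("scene","side","wrist")}
pickle.dump(C,open("c0.pkl","wb"))
for n in C: save(C[n],f"pics/{n}0.png",s=1.5); print(n,-C[n]["R"].T@C[n]["t"])
E
```

```text
scene [-129.75004364 -481.33763058  631.30181562]
side [ 239.04925866 1111.84146919  814.59345189]
wrist [599.82387269  78.05883396 372.1177153 ]
```

View pics/scene0.png

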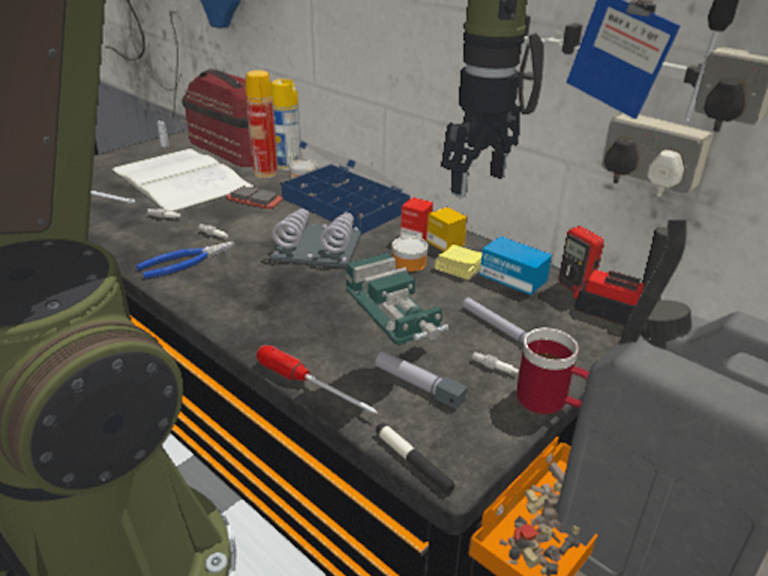

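View pics/side0.png

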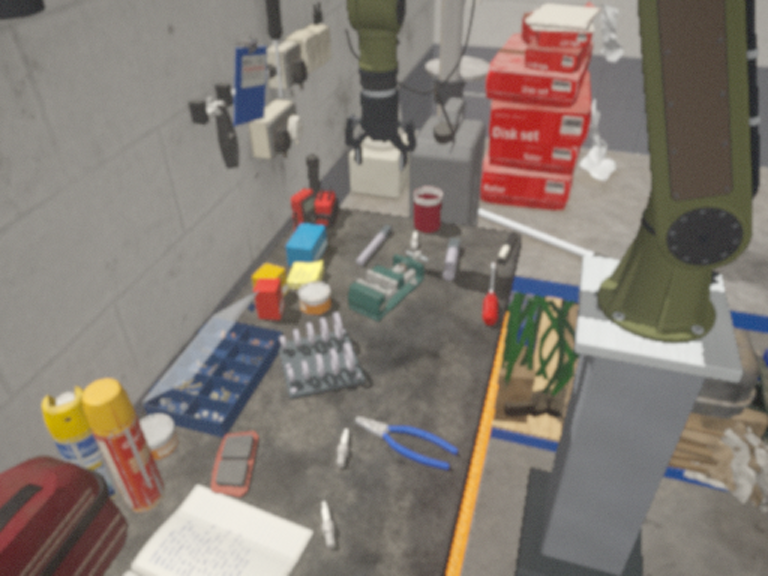

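The scene picture shows the gauge at about (315,235), the thick pin with its nose at (378,360) and tail at (450,388), and the thin pin from (468,303) to behind the mug at (547,370). The side picture shows the gauge at (322,355), the thin pin from (360,262) to (388,230) and the thick pin near (452,258).

```bash
python3 - <<'E'
from h import *
import pickle
C=pickle.load(open("c0.pkl","rb"))
S,D=C["scene"],C["side"]
for n,p,z in [("thick nose",(378,360),12),("thick tail end",(462,395),12),("thin nose",(468,303),9),("thin visible",(520,335),9),("gauge L",(265,258),10),("gauge R",(345,268),10),("gauge far",(358,235),10),("mug base",(545,410),0),("vice a",(360,265),30),("vice screw",(435,330),32)]:
    print(n,onplane(S,np.array(p)/1.5,z).round())
for n,p,z in [("thin a",(360,262),9),("thin b",(388,230),9),("thick a",(450,276),12),("thick b",(455,240),12),("gauge nearL",(290,394),10),("gauge nearR",(367,384),10),("gauge farL",(280,335),10),("gauge farR",(345,318),10),("mug base",(427,231),0)]:
    print(n,onplane(D,np.array(p)/1.5,z).round())
E
```

```text
thick nose [432.  30.  12.]
thick tail end [ 457. -104.   12.]
thin nose [647.  26.   9.]
thin visible [632. -84.   9.]
gauge L [504. 379.  10.]
gauge R [582. 250.  10.]
gauge far [686. 320.  10.]
mug base [ 523. -196.    0.]
vice a [584. 215.  30.]
vice screw [525.   0.  32.]
thin a [642.  35.   9.]
thin b [ 620. -116.    9.]
thick a [430.  35.  12.]
thick b [ 449. -112.   12.]
gauge nearL [629. 457.  10.]
gauge nearR [505. 396.  10.]
gauge farL [712. 319.  10.]
gauge farR [606. 234.  10.]
mug base [ 528. -152.    0.]
```

View pics/wrist0.png

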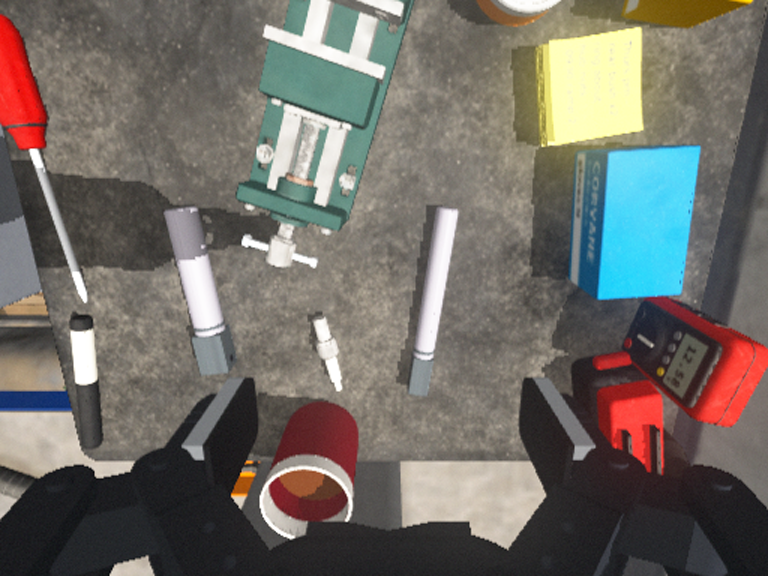

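The wrist picture shows the thick pin with its nose at (185,210) and tail end at (213,372), and the thin pin with its nose at (447,208) and tail end at (419,393). Both tails point towards -y, and the mug is near (310,460). Next I measure the pins and work out the shift needed to see the gauge.

```bash
cat >> h.py <<'E'
def mv(target, yaw=None):
    """shift in tool axes (units of 500 mm) from the measured pose to a world target"""
    s=robot.read_state(); R=np.array(s["eef_rot"]); d=R.T@(np.array(target)-np.array(s["tool_pos"])); return (d/500).round(4)
E
python3 - <<'E'
from h import *
import pickle
C=pickle.load(open("c0.pkl","rb")); W,S,D=C["wrist"],C["scene"],C["side"]
s=robot.read_state(); print(np.array(s["eef_rot"]).round(3)); print(mv([590,280,300]))
for n,p,z in [("thick nose",(183,210),25),("thick tail",(213,372),25),("thin nose",(447,208),18),("thin tail",(419,393),18),("mug base",(330,405),0)]:
    print(n,onplane(W,np.array(p)/1.5,z).round(1), tri(W,np.array(p)/1.5,S,np.array({"thick nose":(380,354),"thick tail":(467,381),"thin nose":(468,298)}.get(n,(0,0)))/1.5) )
E
```

```text
[[-0.     1.    -0.001]
 [ 1.     0.    -0.   ]
 [-0.    -0.001 -1.   ]]
[ 0.56   -0.0193 -0.1387]
thick nose [444.3  31.   25. ] (array([439.85907098,  31.26219909,  17.44589135]), np.float64(3.324473532904392))
thick tail [ 450.8 -105.7   25. ] (array([ 457.93715341, -103.56908315,   35.86856943]), np.float64(8.602594163521607))
thin nose [645.   31.6  18. ] (array([646.59531302,  29.73523998,  17.27673309]), np.float64(4.662026842864973))
thin tail [ 626.8 -129.9   18. ] (array([369.8704062 , 278.69347447, 548.89532386]), np.float64(457.1692864028221))
mug base [ 545.4 -153.2    0. ] (array([387.96914626, 253.0155684 , 511.36028306]), np.float64(495.73645161300976))
```

Call:
play_rows:
  series:
    - {"hand": -1, "dp": [0.1, 0, -0.05], "turn": [0, 0, 0]}
    - {"hand": -1, "dp": [0.2, 0, -0.1], "turn": [0, 0, 0]}
    - {"hand": -1, "dp": [0.3, -0.01, -0.14], "turn": [0, 0, 0]}
    - {"hand": -1, "dp": [0.4, -0.02, -0.14], "turn": [0, 0, 0]}
    - {"hand": -1, "dp": [0.5, -0.02, -0.14], "turn": [0, 0, 0]}
    - {"hand": -1, "dp": [0.56, -0.02, -0.14], "turn": [0, 0, 0]}
    - {"hand": -1, "dp": [0.56, -0.02, -0.14], "turn": [0, 0, 0]}
    - {"hand": -1, "dp": [0.56, -0.02, -0.14], "turn": [0, 0, 0]}
    - {"hand": -1, "dp": [0.56, -0.02, -0.14], "turn": [0, 0, 0]}

```text
t: 1.05
tool_pos: [589.9, 279.2, 301.0]
eef_rot: [[0.001, 1.0, -0.001], [1.0, -0.001, -0.001], [-0.001, -0.001, -1.0]]
wrist_force: [0.4, -0.4, -0.9]
gripper_width: 0.999
grasp_force: 0.0
```

```bash
python3 - <<'E'
from h import *
import pickle
c=snap("wrist"); pickle.dump(c,open("w1.pkl","wb")); save(c,"pics/wrist1.png",s=1.5)
E
```

```text
(no output)
```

View pics/wrist1.png

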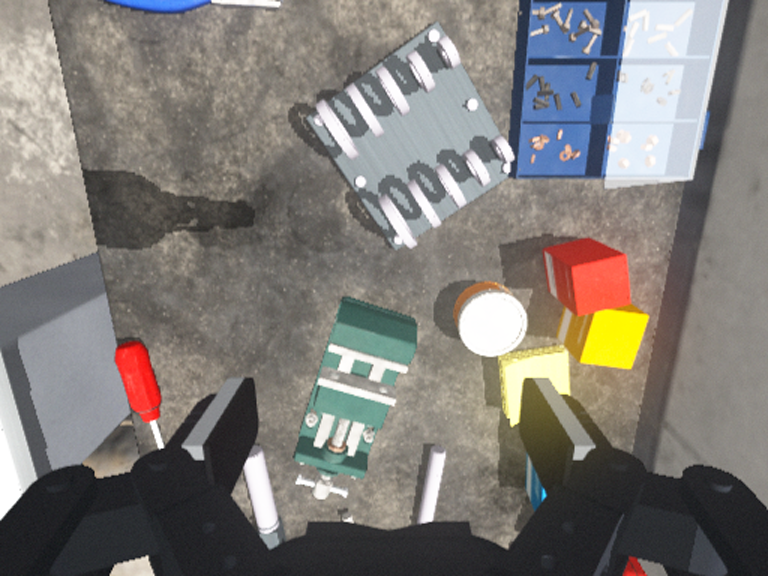

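The wrist picture shows the gauge with plate corners near (307,118), (435,22), (517,172) and (395,248). The big rings are on the left at (337,130) and (397,220), and the lanes run up and to the right.

```bash
python3 - <<'E'
from h import *
import pickle
W=pickle.load(open("w1.pkl","rb")); S=pickle.load(open("c0.pkl","rb"))["scene"]
print(robot.read_state()["joint_pos"],W["K"][0,0])
P=[onplane(W,np.array(p)/1.5,10) for p in [(307,118),(435,22),(517,172),(395,248)]]
print(np.round(P,1)); P=np.array(P)
e=(P[1]-P[0]+P[2]-P[3])/2; print(np.linalg.norm(P[1]-P[0]),np.linalg.norm(P[2]-P[1]),np.linalg.norm(P[3]-P[0]))
a=np.arctan2(e[1],e[0]);print(np.degrees(a)); ex=np.array([np.cos(a),np.sin(a),0]);ey=np.array([-ex[1],ex[0],0])
c=P.mean(0); o=c-52.5*ex; print("origin",o, "L",o+45*ey,"R",o-45*ey)
for n,p in [("vice corner",(296,460)),("vice far L",(335,300)),("vice farR",(415,330)),("screw end",(298,485)),]: print(n,onplane(W,np.array(p)/1.5,45))
print(onplane(W,np.array((470,310))/1.5,38))
E
```

```text
[ 4.41498352e-01  4.05350816e-01  2.39820266e-01  1.40581639e+00
 -3.08779756e-04  2.01362938e+00] 303.6632215435554
[[518.2 379.5  10. ]
 [629.5 454.6  10. ]
 [708.7 333.1  10. ]
 [596.9 261.9  10. ]]
134.20672279970935 145.07671861034066 141.51573645666824
33.24643051666019
origin [569.40800052 328.49209437  10.        ] L [544.73714974 366.12650843  10.        ] R [594.0788513  290.85768031  10.        ]
vice corner [494.13171736  44.38137251  45.        ]
vice far L [541.19084158 220.73299537  45.        ]
vice farR [615.54276486 190.80833176  45.        ]
screw end [494.26447477  12.59908723  45.        ]
[667.6281918  208.30132595  38.        ]
```

Call:
play_rows:
  series:
    - {"hand": -1, "dp": [0.0, -0.05, 0.07], "turn": [0, 0, 0.18]}
    - {"hand": -1, "dp": [0.01, -0.1, 0.14], "turn": [0, 0, 0.36]}
    - {"hand": -1, "dp": [0.02, -0.11, 0.22], "turn": [0, 0, 0.54]}
    - {"hand": -1, "dp": [0.02, -0.11, 0.22], "turn": [0, 0, 0.72]}
    - {"hand": -1, "dp": [0.02, -0.11, 0.22], "turn": [0, 0, 0.9]}
    - {"hand": -1, "dp": [0.02, -0.11, 0.22], "turn": [0, 0, 1.0]}
    - {"hand": -1, "dp": [0.02, -0.11, 0.22], "turn": [0, 0, 1.0]}
    - {"hand": -1, "dp": [0.02, -0.11, 0.22], "turn": [0, 0, 1.0]}

```text
t: 1.9
tool_pos: [535.4, 289.0, 191.6]
eef_rot: [[0.707, 0.707, 0.0], [0.707, -0.707, 0.0], [0.0, 0.0, -1.0]]
wrist_force: [-0.6, 0.4, -0.8]
gripper_width: 1.002
grasp_force: 0.0
```

```bash
python3 - <<'E'
from h import *
import pickle
c=snap("wrist"); pickle.dump(c,open("w2.pkl","wb")); 
im=c["im"][0:300,100:500,::-1]; cv2.imwrite("pics/wrist2.png",cv2.resize(im,(800,600),interpolation=cv2.INTER_CUBIC))
E
```

```text
(no output)
```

View pics/wrist2.png

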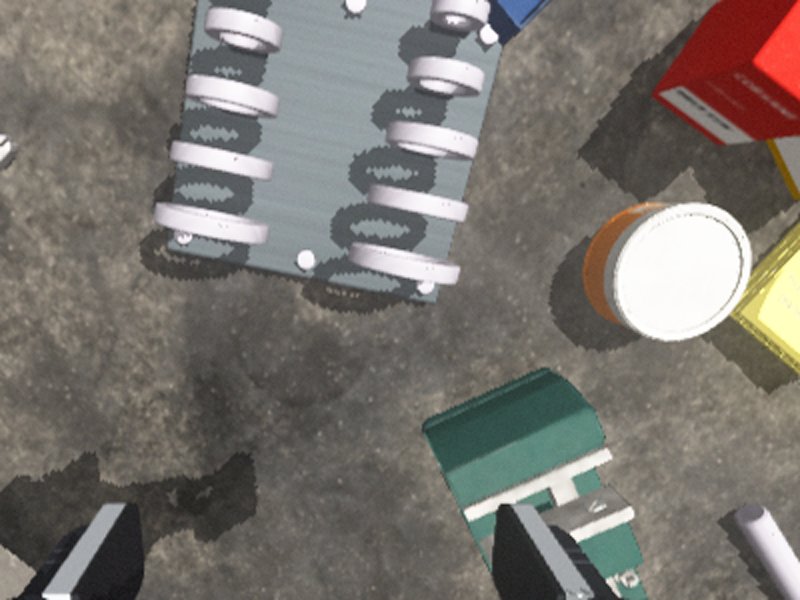

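The close view shows both lanes. The big rings run from (155,215) to (268,235) for the left lane and (350,257) to (459,272) for the right, and the plate's front corners are at (170,248) and (435,300). Next I segment the rings in both views.

```bash
cat > rings.py <<'E'
from h import *
import pickle
bore=[40,34,29,21.5,13]
def ang(a): return np.array([np.cos(a),np.sin(a)]),np.array([-np.sin(a),np.cos(a)])
def lanes(c,o,a,n=3):
    """refine gauge origin o (xy) and yaw a from the ring strips' lateral ends"""
    hsv=cv2.cvtColor(c["im"],cv2.COLOR_RGB2HSV); m=((hsv[...,2]>150)&(hsv[...,1]<45)).astype(np.uint8)
    for it in range(n):
        ex,ey=ang(a); mids={1:[],-1:[]}; fx=[]
        for sgn in(1,-1):
            for i,b in enumerate(bore):
                z=26+b/2; q=o+ex*(27*i+4)+ey*45*sgn
                h=b/2+6
                poly=np.array([proj(c,np.r_[q+ex*u+ey*v,zz]) for u in(-9,9) for v in(-h-6,h+6) for zz in (z,)])
                # top region: keep mask near the ring
                rm=np.zeros(m.shape,np.uint8); cv2.fillConvexPoly(rm,cv2.convexHull(poly.astype(np.float32)).astype(np.int32),1)
                k=(m&rm); nn,lab,st,ce=cv2.connectedComponentsWithStats(k)
                if nn<2: continue
                j=1+np.argmax(st[1:,4]); ys,xs=np.where(lab==j)
                P=np.array([onplane(c,(x,y),z)[:2] for x,y in zip(xs,ys)])
                u=(P-o)@ex; v=(P-o)@ey
                mids[sgn].append((27*i+4,(v.min()+v.max())/2,v.max()-v.min(),b+12,np.median(u)))
        A=[];B=[]
        for sgn in mids:
            for x,v,w,w0,u in mids[sgn]:
                if abs(w-w0)<4: A.append([x,1]);B.append(v-45*sgn)
        s,off=np.linalg.lstsq(np.array(A,float),np.array(B),rcond=None)[0]
        o=o+ey*off; a=a+s
    for sgn in mids: print(sgn,np.round(mids[sgn],1).tolist())
    return o,a
if __name__=="__main__":
    for f in("w1.pkl","w2.pkl"):
        c=pickle.load(open(f,"rb")); o,a=lanes(c,np.array([569.4,328.5]),np.radians(33.2)); print(f,o,np.degrees(a))
E
python3 rings.py
python3 - <<'E'
from h import *
import pickle
c=pickle.load(open("w2.pkl","rb"))
f=lambda x,y:(100+x/2-.25,y/2-.25)
P=[onplane(c,f(*p),10) for p in[(170,248),(434,301)]]; print(P,np.linalg.norm(P[1]-P[0]),np.degrees(np.arctan2(*(P[0]-P[1])[[1,0]]))-90)
E
```

```text
[array([518.31820217, 378.97972151,  10.        ]), array([597.01025076, 261.27908797,  10.        ])] 141.5834653065397 33.76581432336526Traceback (most recent call last):
  File "rings.py", line 33, in <module>
    c=pickle.load(open(f,"rb")); o,a=lanes(c,np.array([569.4,328.5]),np.radians(33.2)); print(f,o,np.degrees(a))
                                     ~~~~~^^^^^^^^^^^^^^^^^^^^^^^^^^^^^^^^^^^^^^^^^^^^
  File "rings.py", line 27, in lanes
    s,off=np.linalg.lstsq(np.array(A,float),np.array(B),rcond=None)[0]
          ~~~~~~~~~~~~~~~^^^^^^^^^^^^^^^^^^^^^^^^^^^^^^^^^^^^^^^^^^
    _assert_2d(a, b)
    ~~~~~~~~~~^^^^^^
    raise LinAlgError('%d-dimensional array given. Array must be '
            'two-dimensional' % a.ndim)
numpy.linalg.LinAlgError: 1-dimensional array given. Array must be two-dimensional
```

```bash
sed -i 's/for zz in (z,)\]/for zz in (z,z+b\/2+6)]/; s/569.4,328.5/571.8,329.6/; s/radians(33.2)/radians(33.7)/; s/        A=\[\];B=\[\]/        if it==0: print(mids)\n        A=[];B=[]/; s/abs(w-w0)<4/abs(w-w0)<7/' rings.py; sed -i 's/np.median(u)))/float(np.median(u)),len(u)))/; s/for x,v,w,w0,u in/for x,v,w,w0,u,_ in/' rings.py; python3 rings.py
```

```text
{1: [(4, np.float64(42.108729636461796), np.float64(57.62714261028735), 52, 1.5663471650755685, 627), (31, np.float64(41.949415094103394), np.float64(51.82590201731459), 46, 29.943069135160005, 466), (58, np.float64(43.18472678579004), np.float64(49.00760502219397), 41, 57.45073023507244, 497), (85, np.float64(45.44038257728932), np.float64(45.764399409025074), 33.5, 85.1345290025103, 555), (112, np.float64(46.437532379120285), np.float64(39.94426925770355), 25, 111.67558847508874, 423)], -1: [(4, np.float64(-41.642623634873544), np.float64(59.02785450540233), 52, 2.2133570628644113, 433), (31, np.float64(-41.94646440470915), np.float64(55.20098636289874), 46, 29.47576368553473, 382), (58, np.float64(-41.83642674163791), np.float64(48.462146026981145), 41, 56.98337858161929, 414), (85, np.float64(-46.07222280444582), np.float64(50.250588992922744), 33.5, 85.22456118481387, 449), (112, np.float64(-44.4267482527768), np.float64(38.645501168107685), 25, 110.77405249674574, 257)]}
1 [[4.0, 41.2, 56.3, 52.0, 1.6, 623.0], [31.0, 41.5, 49.5, 46.0, 30.2, 443.0], [58.0, 42.5, 47.0, 41.0, 57.5
[... 952 characters left out ...]
at64(-46.26153240491291), np.float64(38.03289034760885), 41, 58.91366580524422, 747), (85, np.float64(-48.07082564052414), np.float64(34.73360272849736), 33.5, 86.8191098021198, 779), (112, np.float64(-48.772224256803334), np.float64(29.111356359282837), 25, 111.07594501397534, 249)]}
1 [[4.0, 42.4, 58.4, 52.0, 1.7, 959.0], [31.0, 42.3, 53.2, 46.0, 29.6, 884.0], [58.0, 42.8, 49.0, 41.0, 57.6, 998.0], [85.0, 43.2, 42.1, 33.5, 85.1, 944.0]]
-1 [[4.0, -45.3, 50.7, 52.0, 3.2, 718.0], [31.0, -45.1, 43.1, 46.0, 31.5, 648.0], [58.0, -44.3, 38.0, 41.0, 59.6, 761.0], [85.0, -45.1, 34.6, 33.5, 87.6, 781.0], [112.0, -45.4, 29.8, 25.0, 112.2, 266.0]]
w2.pkl [572.39729721 328.69236392] 32.451309131186164
```

```bash
sed -i 's/        if it==0: print(mids)//' rings.py; for t in 165 180 195 210; do echo T $t; sed "s/>150/>$t/" rings.py > r2.py; python3 r2.py; done
```

```text
T 165
1 [[4.0, 42.1, 57.9, 52.0, 1.5, 626.0], [31.0, 42.1, 52.3, 46.0, 29.8, 472.0], [58.0, 43.5, 50.0, 41.0, 57.4, 484.0], [85.0, 45.7, 46.8, 33.5, 84.9, 527.0], [112.0, 46.5, 39.9, 25.0, 110.7, 349.0]]
-1 [[4.0, -44.9, 50.6, 52.0, 2.8, 387.0], [31.0, -45.3, 44.5, 46.0, 30.2, 317.0], [58.0, -44.8, 39.8, 41.0, 58.1, 335.0], [85.0, -46.8, 36.1, 33.5, 85.8, 334.0], [112.0, -44.2, 37.4, 25.0, 110.7, 203.0]]
w1.pkl [572.86572171 327.9471074 ] 33.36611189315445
1 [[4.0, 45.2, 50.4, 52.0, 0.8, 693.0], [31.0, 45.8, 44.4, 46.0, 28.8, 505.0], [58.0, 46.6, 39.4, 41.0, 56.4, 573.0], [85.0, 47.3, 31.7, 33.5, 84.0, 493.0]]
-1 [[4.0, -46.0, 49.6, 52.0, 2.8, 645.0], [31.0, -46.0, 42.2, 46.0, 31.1, 446.0], [58.0, -45.2, 36.9, 41.0, 59.2, 559.0], [85.0, -46.0, 33.3, 33.5, 86.8, 514.0], [112.0, -47.2, 30.3, 25.0, 112.1, 257.0]]
w2.pkl [571.61877701 329.88028517] 31.962271054798407
T 180
1 [[4.0, 44.7, 53.5, 52.0, 0.9, 398.0], [31.0, 42.8, 52.9, 46.0, 29.4, 411.0], [58.0, 42.9, 49.0, 41.0, 57.1, 474.0], [85.0, 43.5, 41.5, 33.5, 84.4, 400.0], [112.0, 46.5, 38.8, 25.0, 109.4, 223.0]]
-1 [[4.0, -44.7, 49.
[... 1700 characters left out ...]
8, 21.8, 25.0, 111.5, 135.0]]
-1 [[4.0, -47.2, 44.9, 52.0, 2.1, 285.0], [31.0, -46.5, 39.9, 46.0, 30.0, 193.0], [58.0, -45.5, 35.7, 41.0, 57.7, 192.0], [85.0, -44.9, 28.8, 33.5, 85.2, 161.0], [112.0, -48.0, 28.3, 25.0, 111.5, 129.0]]
w1.pkl [571.98472468 329.32353465] 32.80558629589096
1 [[4.0, 42.0, 43.9, 52.0, 0.2, 521.0], [31.0, 43.3, 38.0, 46.0, 28.3, 390.0], [58.0, 45.0, 34.9, 41.0, 56.2, 420.0], [85.0, 45.4, 26.5, 33.5, 84.6, 297.0]]
-1 [[4.0, -50.9, 43.4, 52.0, 3.4, 497.0], [31.0, -50.5, 36.1, 46.0, 31.9, 346.0], [58.0, -49.0, 31.7, 41.0, 60.4, 329.0], [85.0, -46.9, 26.4, 33.5, 88.3, 276.0], [112.0, -45.0, 19.1, 25.0, 114.1, 154.0]]
w2.pkl [570.26987416 331.89862115] 31.31331744750812
```

Call:
play_rows:
  series:
    - {"hand": -1, "dp": [-0.07, 0.04, -0.02], "turn": [0, 0, -0.15]}
    - {"hand": -1, "dp": [-0.14, 0.09, -0.02], "turn": [0, 0, -0.3]}
    - {"hand": -1, "dp": [-0.21, 0.14, -0.02], "turn": [0, 0, -0.45]}
    - {"hand": -1, "dp": [-0.28, 0.19, -0.02], "turn": [0, 0, -0.6]}
    - {"hand": -1, "dp": [-0.36, 0.24, -0.02], "turn": [0, 0, -0.75]}
    - {"hand": -1, "dp": [-0.44, 0.29, -0.02], "turn": [0, 0, -0.9]}
    - {"hand": -1, "dp": [-0.51, 0.34, -0.02], "turn": [0, 0, -1.0]}
    - {"hand": -1, "dp": [-0.543, 0.36, -0.02], "turn": [0, 0, -1.0]}
    - {"hand": -1, "dp": [-0.543, 0.36, -0.02], "turn": [0, 0, -1.0]}
    - {"hand": -1, "dp": [-0.543, 0.36, -0.02], "turn": [0, 0, -1.0]}

```text
t: 2.95
tool_pos: [470.4, -29.4, 201.5]
eef_rot: [[0.001, 1.0, 0.001], [1.0, -0.001, 0.001], [0.001, 0.001, -1.0]]
wrist_force: [-0.9, 0.5, 0.5]
gripper_width: 1.002
grasp_force: 0.0
```

```bash
python3 - <<'E'
from h import *
import pickle
c=snap("wrist"); pickle.dump(c,open("w3.pkl","wb")); 
im=c["im"][84:384,120:520,::-1]; print(c["im"].shape); cv2.imwrite("pics/wrist3.png",cv2.resize(im,None,fx=2,fy=2,interpolation=cv2.INTER_CUBIC))
E
```

```text
(384, 512, 3)
```

View pics/wrist3.png

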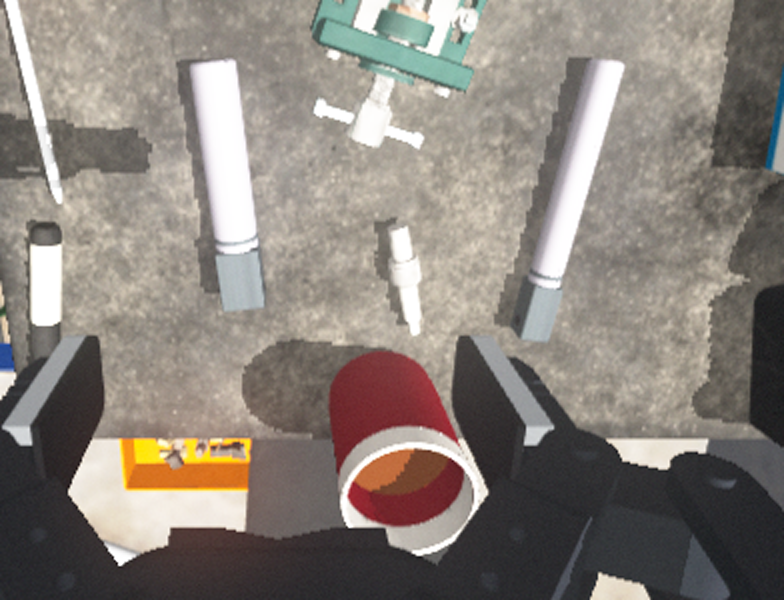

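The wrist picture shows the thick pin's nose at about (214,62) and its tail corners at (217,251), (261,248), (266,305) and (222,311). The thin pin's nose is at (605,62) and its tail corners are at (526,285), (562,290), (550,340) and (514,332). The crop is at 2x with an offset of (120,84).

```bash
cat > pins.py <<'E'
from h import *
import pickle
f=lambda p:(120+p[0]/2-.25,84+p[1]/2-.25)
A=pickle.load(open("w3.pkl","rb")); B=pickle.load(open("c0.pkl","rb"))["wrist"]
def tail(c,near,d):
    im=c["im"].astype(int); h=cv2.cvtColor(c["im"],cv2.COLOR_RGB2HSV)
    m=((im[...,2]-im[...,0]>9)&(h[...,2]>60)&(h[...,2]<190)&(h[...,1]<80)).astype(np.uint8)
    m=cv2.morphologyEx(m,cv2.MORPH_OPEN,np.ones((3,3)))
    n,lab,st,ce=cv2.connectedComponentsWithStats(m)
    j=min((i for i in range(1,n) if st[i,4]>80),key=lambda i:np.hypot(*(ce[i]-near)))
    ct=max(cv2.findContours((lab==j).astype(np.uint8),cv2.RETR_EXTERNAL,cv2.CHAIN_APPROX_NONE)[0],key=cv2.contourArea)
    r=cv2.minAreaRect(ct); return ce[j],r,st[j,4]
for n,d,L,pa,pb,nose,sh,cor in [("thick",25,140,(242,280),(213,348),(214,62),(237,240),[(217,251),(261,248),(266,305),(222,311)]),("thin",18,165,(538,312),(421,375),(605,62),(547,275),[(526,285),(562,290),(550,340),(514,332)])]:
    a,ra,sa=tail(A,f(pa),d); b,rb,sb=tail(B,np.array(pb)/1.5,d)
    print(n,"tail px",a.round(1),sa,ra[1],b.round(1),sb,"tri",[np.round(q,1) for q in tri(A,a,B,b)])
    P=[onplane(A,f(q),d) for q in cor]; print("  corners",np.round(P,1)[:,:2].tolist(),"centre",np.mean(P,0).round(1), "mask centre",onplane(A,a,d).round(1))
    N=onplane(A,f(nose),d/2); S=onplane(A,f(sh),d/2); e=(N-S)[:2]; print("  nose",N.round(1),"yaw",np.degrees(np.arctan2(e[1],e[0])).round(2))
    u=np.r_[e/np.linalg.norm(e),0]; g=np.mean(P,0); print("  grip from nose",(N-u*(L-18)).round(1),"along",((N-g)@u).round(1),"lat",(np.cross(u,g-N)[2]).round(1))
s=robot.read_state(); print(np.round(s["tool_pos"],1))
E
python3 pins.py
```

```text
thick tail px [299.5  99.2] 969 (49.31676483154297, 31.968780517578125) [140.6 234.8] 266 tri [array([509. ,  23.5, 204.3]), np.float64(63.0)]
  corners [[436.8, -71.2], [461.4, -69.4], [464.0, -104.4], [438.5, -108.2]] centre [450.2 -88.3  25. ] mask centre [511.6  46.1  25. ]
  nose [437.2  30.4  12.5] yaw 95.74
  grip from nose [449.4 -91.   12.5] along 119.4 lat -1.0
thin tail px [344.4 118.7] 212 (18.848609924316406, 21.446334838867188) [212.1 133.6] 660 tri [array([551.1,  34.7,  47.9]), np.float64(12.1)]
  corners [[615.4, -95.1], [636.8, -98.3], [634.3, -131.1], [612.0, -125.7]] centre [ 624.6 -112.6   18. ] mask centre [560.1  26.7  18. ]
  nose [645.3  30.1   9. ] yaw 83.4
  grip from nose [ 628.4 -115.9    9. ] along 144.1 lat 4.1
[470.6 -28.8 201.5]
```

Call:
play_rows:
  series:
    - {"hand": -0.3, "dp": [-0.06, -0.02, 0.07], "turn": [0, 0, -0.06]}
    - {"hand": -0.3, "dp": [-0.122, -0.042, 0.14], "turn": [0, 0, -0.129]}
    - {"hand": -0.3, "dp": [-0.122, -0.042, 0.21], "turn": [0, 0, -0.129]}
    - {"hand": -0.3, "dp": [-0.122, -0.042, 0.28], "turn": [0, 0, -0.129]}
    - {"hand": -0.3, "dp": [-0.122, -0.042, 0.28], "turn": [0, 0, -0.129]}
    - {"hand": -0.3, "dp": [-0.122, -0.042, 0.28], "turn": [0, 0, -0.129]}
    - {"hand": -0.3, "dp": [-0.122, -0.042, 0.28], "turn": [0, 0, -0.129]}

```text
t: 3.7
tool_pos: [451.0, -89.9, 63.0]
eef_rot: [[-0.103, 0.995, 0.002], [0.995, 0.103, -0.0], [-0.001, 0.002, -1.0]]
wrist_force: [0.0, 0.2, 0.5]
gripper_width: 0.656
grasp_force: 0.0
```

```bash
python3 - <<'E'
from h import *
import pickle
f=lambda p:(120+p[0]/2-.25,84+p[1]/2-.25)
A=pickle.load(open("w3.pkl","rb")); B=pickle.load(open("c0.pkl","rb"))["wrist"]
for n,p,q in [("thick nose",(214,62),(183,208)),("thick tail end top",(244,308),(213,373)),("thin nose",(605,62),(447,208)),("thin tail end",(532,336),(419,394))]:
    print(n,[np.round(x,1) for x in tri(A,f(p),B,np.array(q)/1.5)])
s=robot.read_state(); print(np.round(s["tool_pos"],1),np.round(s["joint_pos"],2)); print(mv([449.5,-90.5,4]))
E
```

```text
thick nose [array([436.8,  30.2,   7.7]), np.float64(0.0)]
thick tail end top [array([ 451.4, -105.7,   26.5]), np.float64(0.2)]
thin nose [array([646.4,  30.1,   6.7]), np.float64(0.2)]
thin tail end [array([ 627.3, -134.1,   10.1]), np.float64(2.5)]
[451.  -89.9  63. ] [-0.2   0.19 -0.62  0.75  0.    1.27]
[-0.0008 -0.0035  0.118 ]
```

Call:
play_rows:
  series:
    - {"hand": -0.3, "dp": [0, -0.003, 0.06], "turn": [0, 0, 0]}
    - {"hand": -0.3, "dp": [0, -0.003, 0.1], "turn": [0, 0, 0]}
    - {"hand": -0.3, "dp": [0, -0.003, 0.116], "turn": [0, 0, 0]}
    - {"hand": -0.3, "dp": [0, -0.003, 0.116], "turn": [0, 0, 0]}
    - {"hand": 1, "dp": [0, -0.003, 0.116], "turn": [0, 0, 0]}
    - {"hand": 1, "dp": [0, -0.003, 0.116], "turn": [0, 0, 0]}
    - {"hand": 1, "dp": [0, -0.003, 0.116], "turn": [0, 0, 0]}
    - {"hand": 1, "dp": [0, -0.003, 0.116], "turn": [0, 0, 0]}
    - {"hand": 1, "dp": [0, -0.003, 0.116], "turn": [0, 0, 0]}
    - {"hand": 1, "dp": [0, -0.003, 0.116], "turn": [0, 0, 0]}
  grip_force: 40

```text
t: 4.7
tool_pos: [449.2, -90.6, 4.7]
eef_rot: [[-0.101, 0.995, 0.003], [0.995, 0.101, -0.0], [-0.001, 0.003, -1.0]]
wrist_force: [-0.2, -0.3, 7.9]
gripper_width: 0.284
grasp_force: 39.8
```

Call:
play_rows:
  series:
    - {"hand": 1, "dp": [0, 0, -0.04], "turn": [0, 0, 0]}
    - {"hand": 1, "dp": [0, 0, -0.1], "turn": [0, 0, 0]}
    - {"hand": 1, "dp": [0, 0, -0.17], "turn": [0, 0, 0]}
    - {"hand": 1, "dp": [0.03, 0, -0.21], "turn": [0, 0, 0.1]}
    - {"hand": 1, "dp": [0.1, 0.02, -0.21], "turn": [0, 0, 0.25]}
    - {"hand": 1, "dp": [0.18, 0.04, -0.21], "turn": [0, 0, 0.4]}
    - {"hand": 1, "dp": [0.26, 0.06, -0.21], "turn": [0, 0, 0.55]}
    - {"hand": 1, "dp": [0.34, 0.08, -0.21], "turn": [0, 0, 0.7]}
    - {"hand": 1, "dp": [0.42, 0.1, -0.21], "turn": [0, 0, 0.85]}
    - {"hand": 1, "dp": [0.5, 0.107, -0.21], "turn": [0, 0, 1.0]}

```text
t: 5.7
tool_pos: [476.4, 165.6, 108.8]
eef_rot: [[0.636, 0.772, 0.001], [0.772, -0.636, 0.0], [0.001, 0.001, -1.0]]
wrist_force: [0.8, 0.1, -1.9]
gripper_width: 0.283
grasp_force: 39.8
```

```bash
python3 - <<'E'
from h import *
s=robot.read_state(); R=np.array(s["eef_rot"]); print(np.round(s["tool_pos"],1),np.degrees(np.arctan2(R[1,0],R[0,0])),mv([472.5,208.2,90]),np.round(s["joint_pos"],2),s["gripper_width"])
E
```

```text
[476.4 165.6 108.8] 50.52089703573103 [ 0.0608 -0.0603  0.0377] [ 0.33  0.22 -0.46  0.89 -0.    2.59] 0.2826477252196345
```

Call:
play_rows:
  series:
    - {"hand": 1, "dp": [0.03, -0.03, 0.02], "turn": [0, 0, 0.19]}
    - {"hand": 1, "dp": [0.06, -0.06, 0.038], "turn": [0, 0, 0.38]}
    - {"hand": 1, "dp": [0.06, -0.06, 0.038], "turn": [0, 0, 0.38]}
    - {"hand": 1, "dp": [0.06, -0.06, 0.038], "turn": [0, 0, 0.38]}
    - {"hand": 1, "dp": [0.06, -0.06, 0.038], "turn": [0, 0, 0.38]}
    - {"hand": 1, "dp": [0.06, -0.06, 0.038], "turn": [0, 0, 0.38]}

```text
t: 6.3
tool_pos: [471.8, 205.1, 89.8]
eef_rot: [[0.832, 0.555, 0.001], [0.555, -0.832, 0.0], [0.001, 0.0, -1.0]]
wrist_force: [0.1, -1.0, -1.9]
gripper_width: 0.282
grasp_force: 39.7
```

```bash
python3 - <<'E'
from h import *
import pickle
s=robot.read_state(); R=np.array(s["eef_rot"]); print(np.round(s["tool_pos"],1),np.degrees(np.arctan2(R[1,0],R[0,0])),np.round(s["joint_pos"],2))
c=snap("wrist"); pickle.dump(c,open("w4.pkl","wb")); 
im=c["im"][0:300,80:480,::-1]; cv2.imwrite("pics/wrist4.png",cv2.resize(im,None,fx=2,fy=2,interpolation=cv2.INTER_CUBIC))
E
```

```text
[471.8 205.1  89.8] 33.691888179460406 [ 0.41  0.26 -0.46  0.85 -0.    2.96]
```

View pics/wrist4.png

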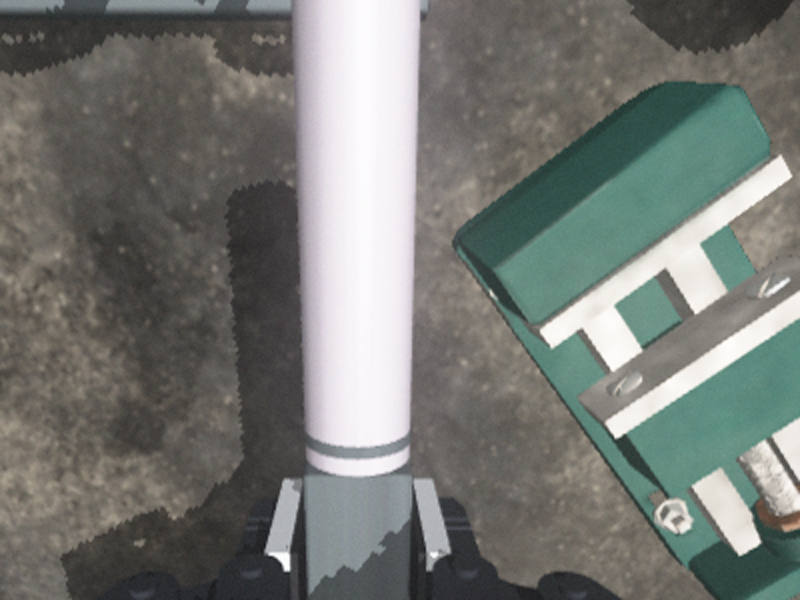

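The picture shows the held pin running straight up the image. Its shaft edges are at columns 306 and 411 at row 475, and 293 and 420 at row 0, with the plate edge at row 13. I check its pitch from the apparent width.

```bash
python3 - <<'E'
from h import *
import pickle
c=pickle.load(open("w4.pkl","rb")); print(c["R"].round(3), (-c["R"].T@c["t"]).round(1))
f=lambda x,y:np.array((80+x/2-.25,y/2-.25))
s=robot.read_state(); T=np.array(s["eef_rot"]); p=np.array(s["tool_pos"])
v=viewer.snapshot("wrist"); print(np.round(v["mount"],3))
for r,l,rr in[(440,307,409),(300,303,412),(150,298,416),(2,293,420)]:
    a,b=ray(c,f(l,r)),ray(c,f(rr,r)); o=a[0]; th=np.arccos(a[1]@b[1]); d=12.5/np.sin(th/2); m=a[1]+b[1]; m/=np.linalg.norm(m)
    print(r,(T.T@(o+m*d-p)).round(1), (o+m*d).round(1))
for q in[(0,16),(428,11)]: print(onplane(c,f(*q),10).round(1))
E
```

```text
[[ 0.555 -0.832  0.002]
 [-0.792 -0.528  0.308]
 [-0.255 -0.172 -0.952]] [537.4 248.1 231.4]
[[ 0.00000e+00 -9.51000e-01 -3.08000e-01  7.85090e+01]
 [ 1.00000e+00 -0.00000e+00  1.00000e-03  7.21000e-01]
 [-1.00000e-03 -3.08000e-01  9.51000e-01 -1.41582e+02]
 [ 0.00000e+00  0.00000e+00  0.00000e+00  1.00000e+00]]
440 [20.9  1.  -3.2] [489.8 215.9  93. ]
300 [55.2  0.9 -2.1] [518.3 235.1  91.9]
150 [87.3  0.8 -2.9] [545.  253.   92.7]
2 [114.5   0.7  -3.8] [567.5 268.1  93.6]
[519.4 372.8  10. ]
[596.4 260.   10. ]
```

Call:
play_rows:
  series:
    - {"hand": 1, "dp": [0, -0.0053, 0.06], "turn": [0, 0, 0]}
    - {"hand": 1, "dp": [0, -0.0053, 0.1], "turn": [0, 0, 0]}
    - {"hand": 1, "dp": [0, -0.0053, 0.114], "turn": [0, 0, 0]}
    - {"hand": 1, "dp": [0, -0.0053, 0.114], "turn": [0, 0, 0]}
    - {"hand": 1, "dp": [0.03, -0.0053, 0.114], "turn": [0, 0, 0]}
    - {"hand": 1, "dp": [0.05, -0.0053, 0.114], "turn": [0, 0, 0]}
    - {"hand": 1, "dp": [0.07, -0.0053, 0.114], "turn": [0, 0, 0]}
    - {"hand": 1, "dp": [0.09, -0.0053, 0.114], "turn": [0, 0, 0]}
    - {"hand": 1, "dp": [0.108, -0.0053, 0.114], "turn": [0, 0, 0]}
    - {"hand": 1, "dp": [0.108, -0.0053, 0.114], "turn": [0, 0, 0]}

```text
t: 7.4
tool_pos: [516.3, 239.0, 32.5]
eef_rot: [[0.832, 0.555, 0.001], [0.555, -0.832, 0.001], [0.001, 0.0, -1.0]]
wrist_force: [0.4, 0.8, -1.0]
gripper_width: 0.283
grasp_force: 39.7
```

```bash
cat > lat.py <<'E'
from h import *
import sys
s=robot.read_state(); R=np.array(s["eef_rot"]); p=np.array(s["tool_pos"])
a=np.radians(33.7); ex=np.array([np.cos(a),np.sin(a)]); ey=np.array([-ex[1],ex[0]]); o=np.array([572.3,328.8])
g=p[:2]-o; print("pos",p.round(1),"gauge x,y",(g@ex).round(1),(g@ey).round(1),"yaw",np.degrees(np.arctan2(R[1,0],R[0,0])).round(2),"q6",round(s["joint_pos"][5],3),"F",np.round(R.T@np.array(s["wrist_force"]),1),"M",np.round(s["ft_torque"],2),"w",round(s["gripper_width"],3))
E
python3 lat.py; python3 - <<'E'
from h import *
import pickle
c=snap("wrist"); pickle.dump(c,open("w5.pkl","wb")); 
im=c["im"][0:200,100:420,::-1]; cv2.imwrite("pics/wrist5.png",cv2.resize(im,None,fx=2.5,fy=2.5,interpolation=cv2.INTER_CUBIC))
E
```

```text
pos [516.3 239.   32.5] gauge x,y -96.4 -43.7 yaw 33.73 q6 2.986 F [ 0.8 -0.5  1. ] M [ 0.02  0.09 -0.01] w 0.283
```

View pics/wrist5.png

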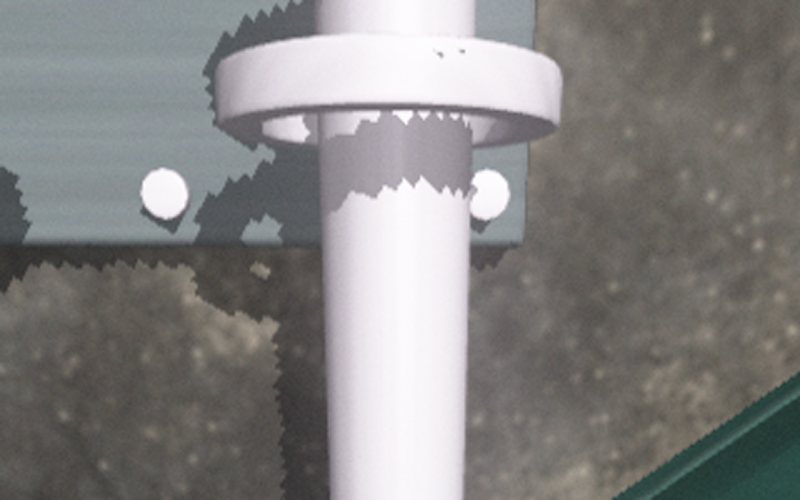

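The picture shows the pin inside the big ring. The ring's outer ends are at columns 215 and 562 and the shaft edges at 317 and 472, so the pin sits about 6 px (0.9 mm) right of the ring's centre. The plate's right edge is at column 525.

```bash
python3 - <<'E'
from h import *
import pickle
c=pickle.load(open("w5.pkl","rb")); s=robot.read_state(); T=np.array(s["eef_rot"]); p=np.array(s["tool_pos"])
f=lambda x,y:np.array((100+x/2.5-.3,y/2.5-.3))
tl=lambda P:(T.T@(P-p)).round(2)
for n,q,z in[("pl edge",(524,240),10),("pl edge far",(534,20),10),("front edge left",(0,246),10),("front edge right",(524,244),10),("ring l",(214,85),46),("ring r",(562,85),46),("ring l",(218,65),52),("ring r",(561,65),52),("pin l",(319,150),40),("pin r",(472,150),40),("pin l",(330,480),40),("pin r",(464,480),40),("screwL",(164,193),13),("screwR",(490,194),13)]: print(n,tl(onplane(c,f(*q),z)))
E
```

```text
pl edge [80.19 27.07 22.3 ]
pl edge far [119.84  26.92  22.31]
front edge left [ 78.97 -80.81  22.29]
front edge right [79.4  27.11 22.3 ]
ring l [102.32 -26.82 -13.7 ]
ring r [102.36  25.91 -13.69]
ring l [103.83 -24.77 -19.7 ]
ring r [103.86  24.42 -19.69]
pin l [ 93.93 -11.76  -7.7 ]
pin r [93.95 13.1  -7.7 ]
pin l [ 37.82 -11.48  -7.71]
pin r [37.82 13.33 -7.71]
screwL [ 89.   -45.24  19.3 ]
screwR [88.84 19.39 19.3 ]
```

Call:
play_rows:
  series:
    - {"hand": 1, "dp": [0, -0.0018, 0], "turn": [0, 0, 0]}
    - {"hand": 1, "dp": [0.01, -0.0018, 0], "turn": [0, 0, 0]}
    - {"hand": 1, "dp": [0.02, -0.0018, 0], "turn": [0, 0, 0]}
    - {"hand": 1, "dp": [0.03, -0.0018, 0], "turn": [0, 0, 0]}
    - {"hand": 1, "dp": [0.04, -0.0018, 0], "turn": [0, 0, 0]}
    - {"hand": 1, "dp": [0.049, -0.0018, 0], "turn": [0, 0, 0]}
    - {"hand": 1, "dp": [0.049, -0.0018, 0], "turn": [0, 0, 0]}

```text
t: 8.15
tool_pos: [535.6, 252.9, 32.4]
eef_rot: [[0.832, 0.555, 0.001], [0.555, -0.832, 0.0], [0.001, 0.0, -1.0]]
wrist_force: [0.2, 0.3, -2.7]
gripper_width: 0.288
grasp_force: 39.7
```

```bash
python3 lat.py; python3 - <<'E'
from h import *
import pickle
c=snap("wrist"); pickle.dump(c,open("w6.pkl","wb")); 
im=c["im"][0:200,100:420,::-1]; cv2.imwrite("pics/wrist6.png",cv2.resize(im,None,fx=2.5,fy=2.5,interpolation=cv2.INTER_CUBIC))
E
```

```text
pos [535.6 252.9  32.4] gauge x,y -72.7 -42.8 yaw 33.71 q6 2.994 F [ 0.3 -0.1  2.7] M [-0.02  0.09 -0.01] w 0.288
```

View pics/wrist6.png

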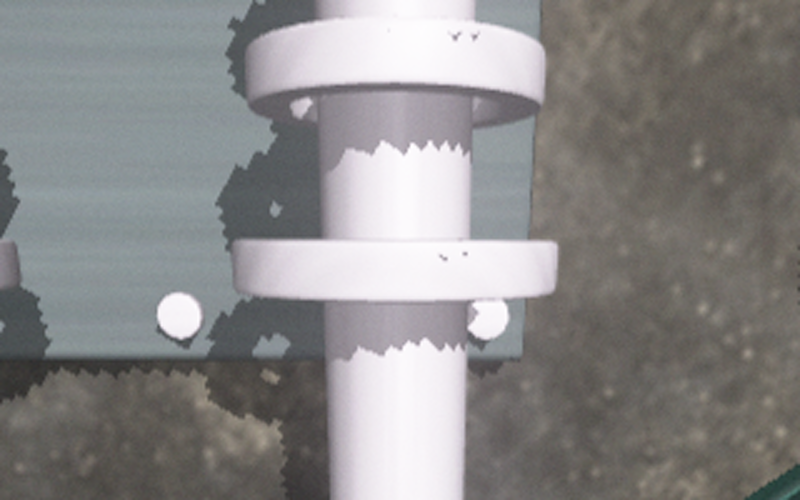

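The picture shows ring 1 at columns 233 to 557 and ring 2 at 246 to 545, so both are centred at 395. The pin edges at 320 and 471 are centred at 395.5, so the pin is on the lane axis and can go on slowly.

Call:
play_rows:
  series:
    - {"hand": 1, "dp": [0.008, 0, 0], "turn": [0, 0, 0]}
    - {"hand": 1, "dp": [0.016, 0, 0], "turn": [0, 0, 0]}
    - {"hand": 1, "dp": [0.024, 0, 0], "turn": [0, 0, 0]}
    - {"hand": 1, "dp": [0.032, 0, 0], "turn": [0, 0, 0]}
    - {"hand": 1, "dp": [0.04, 0, 0], "turn": [0, 0, 0]}
    - {"hand": 1, "dp": [0.048, 0, 0], "turn": [0, 0, 0]}
    - {"hand": 1, "dp": [0.056, 0, 0], "turn": [0, 0, 0]}
    - {"hand": 1, "dp": [0.056, 0, 0], "turn": [0, 0, 0]}
  grip_force: 20

```text
t: 9.0
tool_pos: [558.7, 268.3, 32.3]
eef_rot: [[0.832, 0.555, 0.0], [0.555, -0.832, 0.0], [0.001, 0.0, -1.0]]
wrist_force: [-0.1, 0.4, -1.3]
gripper_width: 0.289
grasp_force: 39.8
```

```bash
python3 lat.py
```

```text
pos [558.7 268.3  32.3] gauge x,y -44.9 -42.8 yaw 33.71 q6 3.001 F [ 0.2 -0.4  1.3] M [-0.07  0.07  0.05] w 0.289
```

Call:
play_rows:
  series:
    - {"hand": 1, "dp": [0.001, 0, 0.001], "turn": [0, 0, 0]}
    - {"hand": 1, "dp": [0.002, 0, 0.002], "turn": [0, 0, 0]}
    - {"hand": 1, "dp": [0.003, 0, 0.003], "turn": [0, 0, 0]}
    - {"hand": 1, "dp": [0.004, 0, 0.003], "turn": [0, 0, 0]}
    - {"hand": 1, "dp": [0.005, 0, 0.003], "turn": [0, 0, 0]}
    - {"hand": 1, "dp": [0.006, 0, 0.003], "turn": [0, 0, 0]}
    - {"hand": 1, "dp": [0.007, 0, 0.003], "turn": [0, 0, 0]}
    - {"hand": 1, "dp": [0.008, 0, 0.003], "turn": [0, 0, 0]}
  grip_force: 20

```text
t: 9.8
tool_pos: [559.6, 269.0, 30.5]
eef_rot: [[0.832, 0.555, -0.003], [0.555, -0.832, -0.002], [-0.004, 0.0, -1.0]]
wrist_force: [-7.1, -4.0, 4.2]
gripper_width: 0.282
grasp_force: 40.5
```

```bash
python3 lat.py
```

```text
pos [559.6 269.   30.5] gauge x,y -43.7 -42.7 yaw 33.7 q6 3.002 F [-8.1 -0.6 -4.1] M [-0.86  1.3   0.  ] w 0.282
```

Call:
play_rows:
  series:
    - {"hand": 1, "dp": [0.001, 0, -0.001], "turn": [0, 0, 0]}
    - {"hand": 1, "dp": [0.002, 0, -0.002], "turn": [0, 0, 0]}
    - {"hand": 1, "dp": [0.003, 0, -0.002], "turn": [0, 0, 0]}
    - {"hand": 1, "dp": [0.004, 0, -0.002], "turn": [0, 0, 0]}
    - {"hand": 1, "dp": [0.004, 0, -0.002], "turn": [0, 0, 0]}
  grip_force: 20

```text
t: 10.3
tool_pos: [559.6, 269.1, 30.7]
eef_rot: [[0.832, 0.555, -0.006], [0.555, -0.832, -0.004], [-0.007, -0.0, -1.0]]
wrist_force: [-8.6, -7.3, 2.9]
gripper_width: 0.283
grasp_force: 40.3
```

```bash
python3 lat.py; python3 - <<'E'
from h import *
import pickle
pickle.dump((snap("wrist"),snap("scene"),snap("side"),robot.read_state()),open("w7.pkl","wb"))
E
```

```text
pos [559.6 269.1  30.7] gauge x,y -43.7 -42.6 yaw 33.69 q6 3.002 F [-11.2   1.3  -2.8] M [-1.15  1.64 -0.05] w 0.283
```

```bash
python3 - <<'E'
from h import *
import pickle
def rel(c,T,p,q,z): return (T.T@(onplane(c,q,z)-p)).round(2)
c=pickle.load(open("w6.pkl","rb")); M=np.array(viewer.snapshot("wrist")["mount"])
def pose(c):
    Rc=c["R"].T; o=-Rc@c["t"]; W=np.eye(4);W[:3,:3]=Rc;W[:3,3]=o; T=W@np.linalg.inv(M); return T[:3,:3],T[:3,3]
T,p=pose(c); f=lambda x,y:np.array((100+x/2.5-.3,y/2.5-.3))
print(p)
for n,q,z in[("ring1 back",(395,240),72),("ring1 front",(395,299),72),("ring2 back",(395,16),66),("ring2 front",(395,84),66)]: print(n,rel(c,T,p,f(*q),z))
c=pickle.load(open("w4.pkl","rb")); T,p=pose(c); f=lambda x,y:np.array((80+x/2-.25,y/2-.25))
for q in[(357,472),(357,455),(357,440)]: print("seam",rel(c,T,p,f(*q),p[2]+20.3))
w,_,_,s=pickle.load(open("w7.pkl","rb")); 
T,p=pose(w); g=w["im"].astype(int)
# brightness profile along the middle column
col=g[:,252:260].mean(1).astype(int); print([(r,tuple(col[r])) for r in range(0,250,4)])
E
```

```text
[535.58051976 252.90567638  32.3632692 ]
ring1 back [ 78.84   0.57 -39.58]
ring1 front [ 71.51   0.56 -39.58]
ring2 back [105.36   0.58 -33.56]
ring2 front [ 97.77   0.57 -33.56]
seam [ 20.48   0.74 -20.29]
seam [ 24.54   0.74 -20.29]
seam [ 28.06   0.74 -20.29]
[(0, (np.int64(246), np.int64(243), np.int64(247))), (4, (np.int64(246), np.int64(243), np.int64(247))), (8, (np.int64(246), np.int64(243), np.int64(247))), (12, (np.int64(246), np.int64(243), np.int64(247))), (16, (np.int64(241), np.int64(237), np.int64(242))), (20, (np.int64(250), np.int64(248), np.int64(250))), (24, (np.int64(250), np.int64(247), np.int64(250))), (28, (np.int64(249), np.int64(247), np.int64(250))), (32, (np.int64(249), np.int64(246), np.int64(249))), (36, (np.int64(247), np.int64(244), np.int64(248))), (40, (np.int64(240), np.int64(235), np.int64(241))), (44, (np.int64(127), np.int64(121), np.int64(128))), (48, (np.int64(174), np.int64(167), np.int64(176))), (52, (np.int64(174), np.int64(166), np.int64(176))), (56, (np.int64(173), np.int64(166), np.int64(175))), (60, (np.int64(232), np.int64(227), np.int64
[... 1837 characters left out ...]
200, (np.int64(244), np.int64(240), np.int64(244))), (204, (np.int64(239), np.int64(235), np.int64(240))), (208, (np.int64(170), np.int64(162), np.int64(171))), (212, (np.int64(239), np.int64(234), np.int64(239))), (216, (np.int64(242), np.int64(238), np.int64(243))), (220, (np.int64(242), np.int64(237), np.int64(242))), (224, (np.int64(159), np.int64(162), np.int64(166))), (228, (np.int64(138), np.int64(145), np.int64(149))), (232, (np.int64(241), np.int64(237), np.int64(242))), (236, (np.int64(241), np.int64(237), np.int64(242))), (240, (np.int64(139), np.int64(147), np.int64(150))), (244, (np.int64(139), np.int64(147), np.int64(150))), (248, (np.int64(138), np.int64(146), np.int64(150)))]
```

Referring both to the same camera, the shaft seam and ring front put the nose about 82 mm past the mouth. The pin is therefore against ring 4. I ease the push and let go.

Call:
play_rows:
  series:
    - {"hand": 1, "dp": [-0.004, 0, 0.001], "turn": [0, 0, 0]}
    - {"hand": 1, "dp": [-0.008, 0, 0.001], "turn": [0, 0, 0]}
    - {"hand": 0.2, "dp": [-0.008, 0, 0.001], "turn": [0, 0, 0]}
    - {"hand": -0.2, "dp": [-0.008, 0, 0.001], "turn": [0, 0, 0]}
    - {"hand": -0.4, "dp": [-0.008, 0, 0], "turn": [0, 0, 0]}
    - {"hand": -0.4, "dp": [-0.008, 0, -0.01], "turn": [0, 0, 0]}
    - {"hand": -0.4, "dp": [-0.008, 0, -0.05], "turn": [0, 0, 0]}
    - {"hand": -0.4, "dp": [-0.008, 0, -0.1], "turn": [0, 0, 0]}
    - {"hand": -0.4, "dp": [-0.008, 0, -0.17], "turn": [0, 0, 0]}
    - {"hand": -0.4, "dp": [-0.008, 0, -0.24], "turn": [0, 0, 0]}

```text
t: 11.5
tool_pos: [559.6, 269.1, 153.2]
eef_rot: [[0.832, 0.555, -0.0], [0.555, -0.832, -0.0], [-0.0, -0.0, -1.0]]
wrist_force: [0.5, 1.0, 0.2]
gripper_width: 0.701
grasp_force: 0.0
```

```bash
python3 - <<'E'
from h import *
import pickle
s=robot.read_state(); print(np.round(s["tool_pos"],1)); print("to thin view",mv([600,-35,180]),s["gripper_width"])
c=snap("wrist"); pickle.dump(c,open("w8.pkl","wb")); cv2.imwrite("pics/wrist8.png",c["im"][...,::-1])
E
```

```text
[559.6 269.1 153.2]
to thin view [-0.2702  0.5508 -0.0536] 0.7012634216239162
```

Call:
play_rows:
  series:
    - {"hand": -0.4, "dp": [-0.03, 0.07, -0.034], "turn": [0, 0, -0.1]}
    - {"hand": -0.4, "dp": [-0.06, 0.15, -0.034], "turn": [0, 0, -0.25]}
    - {"hand": -0.4, "dp": [-0.09, 0.23, -0.034], "turn": [0, 0, -0.4]}
    - {"hand": -0.4, "dp": [-0.12, 0.31, -0.034], "turn": [0, 0, -0.55]}
    - {"hand": -0.4, "dp": [-0.15, 0.39, -0.034], "turn": [0, 0, -0.7]}
    - {"hand": -0.4, "dp": [-0.18, 0.47, -0.034], "turn": [0, 0, -0.85]}
    - {"hand": -0.4, "dp": [-0.21, 0.55, -0.034], "turn": [0, 0, -1.0]}
    - {"hand": -0.4, "dp": [-0.239, 0.62, -0.034], "turn": [0, 0, -1.0]}
    - {"hand": -0.4, "dp": [-0.239, 0.62, -0.034], "turn": [0, 0, -1.0]}
    - {"hand": -0.4, "dp": [-0.239, 0.62, -0.034], "turn": [0, 0, -1.0]}

```text
t: 12.55
tool_pos: [632.5, -55.9, 168.9]
eef_rot: [[0.198, 0.98, 0.0], [0.98, -0.198, 0.0], [0.0, 0.0, -1.0]]
wrist_force: [-0.4, 0.3, 0.5]
gripper_width: 0.702
grasp_force: 0.0
```

```bash
cat > thin.py <<'E'
from h import *
import pickle
s=robot.read_state(); p=np.array(s["tool_pos"]); T=np.array(s["eef_rot"]); print(p.round(1),np.degrees(np.arctan2(T[1,0],T[0,0])).round(2))
c=snap("wrist"); pickle.dump(c,open("w9.pkl","wb"))
im=c["im"].astype(int); v=im.max(2); sat=v-im.min(2)
N=np.array([645.5,30.1]);u=np.array([.115,.993])*-1
mids=[];
for d in range(5,165,8):
    q=N+u*d; zc=9
    a=proj(c,[q[0]-40,q[1],zc]); b=proj(c,[q[0]+40,q[1],zc]); r=int(round((a[1]+b[1])/2))
    lo,hi=int(a[0]),int(b[0]); row=im[r,lo:hi]
    m=((v[r,lo:hi]>190)&(sat[r,lo:hi]<25)) if d<126 else (row[:,2]-row[:,0]>6)
    n,lab,st,ce=cv2.connectedComponentsWithStats(m.astype(np.uint8)[None])
    if n<2: continue
    j=1+np.argmax(st[1:,4]); l,w=st[j,0],st[j,2]
    z=9 if d<126 else 18
    L=onplane(c,(lo+l-.5,r),z);R=onplane(c,(lo+l+w-.5,r),z); mids.append((d,*((L+R)/2)[:2],(R-L)[0])); 
print(np.round(mids,1).tolist())
E
python3 thin.py
```

```text
[632.5 -55.9 168.9] 78.59
[[5.0, 646.4, 25.1, 16.6], [13.0, 645.7, 17.0, 16.7], [21.0, 644.5, 8.9, 15.9], [29.0, 643.5, 1.5, 17.0], [37.0, 642.3, -6.9, 16.2], [45.0, 641.2, -14.6, 17.3], [53.0, 640.2, -22.3, 16.5], [61.0, 639.6, -30.3, 16.6], [69.0, 638.0, -38.2, 16.7], [77.0, 636.9, -46.4, 15.9], [85.0, 635.8, -54.7, 17.0], [93.0, 635.3, -62.2, 17.2], [101.0, 633.6, -70.6, 17.3], [109.0, 633.2, -78.3, 17.4], [117.0, 632.2, -86.0, 16.5], [125.0, 633.8, -94.4, 12.5], [133.0, 629.7, -98.0, 16.3], [141.0, 628.7, -105.8, 17.4], [149.0, 627.7, -113.8, 16.5], [157.0, 626.3, -120.7, 16.6]]
```

```bash
python3 - <<'E'
from h import *
import pickle
f=lambda p:(120+p[0]/2-.25,84+p[1]/2-.25)
A=pickle.load(open("w3.pkl","rb")); B=pickle.load(open("c0.pkl","rb"))["wrist"]
print("rim centre",onplane(A,f((410,497)),96).round(1),onplane(B,np.array((307,497))/1.5,96).round(1))
print("rim right",onplane(A,f((484,490)),96).round(1),"rim left",onplane(A,f((340,495)),96).round(1), "base far",onplane(A,f((378,352)),0).round(1))
print(mv([627.5,-115.8,60]),mv([627.5,-115.8,4]))
E
```

```text
rim centre [ 537.  -176.2   96. ] [ 539.2 -172.    96. ]
rim right [ 573.6 -171.9   96. ] rim left [ 501.8 -174.9   96. ] base far [ 534.7 -149.5    0. ]
[-0.1214  0.0145  0.2177] [-0.1214  0.0145  0.3297]
```

Call:
play_rows:
  series:
    - {"hand": 0.05, "dp": [-0.06, 0.007, 0.05], "turn": [0, 0, -0.05]}
    - {"hand": 0.05, "dp": [-0.121, 0.0145, 0.1], "turn": [0, 0, -0.091]}
    - {"hand": 0.05, "dp": [-0.121, 0.0145, 0.17], "turn": [0, 0, -0.091]}
    - {"hand": 0.05, "dp": [-0.121, 0.0145, 0.22], "turn": [0, 0, -0.091]}
    - {"hand": 0.05, "dp": [-0.121, 0.0145, 0.22], "turn": [0, 0, -0.091]}
    - {"hand": 0.05, "dp": [-0.121, 0.0145, 0.22], "turn": [0, 0, -0.091]}

```text
t: 13.2
tool_pos: [627.5, -114.6, 59.2]
eef_rot: [[0.124, 0.992, -0.001], [0.992, -0.124, 0.0], [0.0, -0.001, -1.0]]
wrist_force: [0.7, -0.4, 1.0]
gripper_width: 0.475
grasp_force: 0.0
```

```bash
python3 - <<'E'
from h import *
s=robot.read_state(); R=np.array(s["eef_rot"]); print(np.round(s["tool_pos"],1),np.degrees(np.arctan2(R[1,0],R[0,0])),mv([627.5,-115.8,4]),s["gripper_width"])
E
```

```text
[ 627.5 -114.6   59.2] 82.8947602381209 [-0.0025  0.0003  0.1103] 0.47517198247380943
```

Call:
play_rows:
  series:
    - {"hand": 0.05, "dp": [-0.0025, 0, 0.05], "turn": [0, 0, 0]}
    - {"hand": 0.05, "dp": [-0.0025, 0, 0.09], "turn": [0, 0, 0]}
    - {"hand": 0.05, "dp": [-0.0025, 0, 0.109], "turn": [0, 0, 0]}
    - {"hand": 0.05, "dp": [-0.0025, 0, 0.109], "turn": [0, 0, 0]}
    - {"hand": 1, "dp": [-0.0025, 0, 0.109], "turn": [0, 0, 0]}
    - {"hand": 1, "dp": [-0.0025, 0, 0.109], "turn": [0, 0, 0]}
    - {"hand": 1, "dp": [-0.0025, 0, 0.109], "turn": [0, 0, 0]}
    - {"hand": 1, "dp": [-0.0025, 0, 0.109], "turn": [0, 0, 0]}
    - {"hand": 1, "dp": [-0.0025, 0, 0.109], "turn": [0, 0, 0]}
  grip_force: 40

```text
t: 14.1
tool_pos: [628.8, -117.2, 6.1]
eef_rot: [[0.125, 0.992, 0.003], [0.992, -0.125, -0.0], [0.0, 0.003, -1.0]]
wrist_force: [-0.3, 2.2, 6.2]
gripper_width: 0.198
grasp_force: 41.0
```

Call:
play_rows:
  series:
    - {"hand": 1, "dp": [0, 0, -0.04], "turn": [0, 0, 0]}
    - {"hand": 1, "dp": [0, 0, -0.1], "turn": [0, 0, 0]}
    - {"hand": 1, "dp": [0, 0, -0.17], "turn": [0, 0, 0]}
    - {"hand": 1, "dp": [0.03, -0.02, -0.21], "turn": [0, 0, 0]}
    - {"hand": 1, "dp": [0.09, -0.06, -0.21], "turn": [0, 0, 0.1]}
    - {"hand": 1, "dp": [0.15, -0.11, -0.21], "turn": [0, 0, 0.2]}
    - {"hand": 1, "dp": [0.21, -0.16, -0.21], "turn": [0, 0, 0.3]}
    - {"hand": 1, "dp": [0.27, -0.21, -0.21], "turn": [0, 0, 0.4]}
    - {"hand": 1, "dp": [0.33, -0.26, -0.21], "turn": [0, 0, 0.5]}
    - {"hand": 1, "dp": [0.39, -0.31, -0.21], "turn": [0, 0, 0.6]}

```text
t: 15.1
tool_pos: [497.2, 96.8, 109.7]
eef_rot: [[0.565, 0.825, 0.001], [0.825, -0.565, 0.0], [0.0, 0.001, -1.0]]
wrist_force: [0.2, 0.4, -0.4]
gripper_width: 0.197
grasp_force: 40.1
```

```bash
python3 lat.py; python3 - <<'E'
from h import *
print(mv([402.4,268.2,100]))
E
```

```text
pos [497.2  96.8 109.7] gauge x,y -191.2 -151.4 yaw 55.59 q6 2.364 F [ 0.4 -0.   0.4] M [-0.01 -0.01  0.  ] w 0.197
[ 0.1756 -0.3502  0.0193]
```

Call:
play_rows:
  series:
    - {"hand": 1, "dp": [0.04, -0.08, 0], "turn": [0, 0, 0.1]}
    - {"hand": 1, "dp": [0.08, -0.16, 0], "turn": [0, 0, 0.2]}
    - {"hand": 1, "dp": [0.12, -0.24, 0], "turn": [0, 0, 0.32]}
    - {"hand": 1, "dp": [0.16, -0.31, 0], "turn": [0, 0, 0.42]}
    - {"hand": 1, "dp": [0.174, -0.35, 0], "turn": [0, 0, 0.46]}
    - {"hand": 1, "dp": [0.174, -0.35, 0.02], "turn": [0, 0, 0.46]}
    - {"hand": 1, "dp": [0.174, -0.35, 0.02], "turn": [0, 0, 0.46]}
    - {"hand": 1, "dp": [0.174, -0.35, 0.02], "turn": [0, 0, 0.46]}

```text
t: 15.9
tool_pos: [402.4, 265.1, 99.0]
eef_rot: [[0.819, 0.574, -0.001], [0.574, -0.819, -0.001], [-0.001, 0.0, -1.0]]
wrist_force: [0.3, -0.9, -0.6]
gripper_width: 0.198
grasp_force: 40.1
```

```bash
cat > pinlat.py <<'E'
from h import *
# pin axis in tool frame from the shaft's bright edges (width-free, depth from given height)
c=snap("wrist"); s=robot.read_state(); T=np.array(s["eef_rot"]); p=np.array(s["tool_pos"])
import pickle; pickle.dump(c,open("wl.pkl","wb"))
im=c["im"].astype(int); v=im.max(2); sat=v-im.min(2)
for r in range(20,225,20):
    m=((v[r]>195)&(sat[r]<25)); m[:200]=0; m[312:]=0
    n,lab,st,ce=cv2.connectedComponentsWithStats(m.astype(np.uint8)[None])
    j=1+np.argmax(st[1:,4]); l,w=st[j,0],st[j,2]
    a,b=ray(c,(l-.5,r)),ray(c,(l+w-.5,r)); d=9/np.sin(np.arccos(a[1]@b[1])/2); mm=a[1]+b[1]; mm/=np.linalg.norm(mm)
    q=T.T@(onplane(c,(l+w/2-.5,r),p[2]+3)-p)
    print(r,l,w,(T.T@(a[0]+mm*d-p)).round(1),q.round(2))
E
python3 lat.py; python3 pinlat.py
```

```text
pos [402.4 265.1  99. ] gauge x,y -176.7 41.3 yaw 35.06 q6 3.112 F [-0.3  0.9  0.6] M [-0.03  0.03  0.05] w 0.198
20 237 42 [109.6   0.2   5.9] [107.66   0.25  -3.05]
40 238 41 [102.    0.4   6.7] [100.39   0.45  -3.05]
60 238 40 [94.   0.2  7.7] [92.84  0.24 -3.04]
80 239 39 [85.6  0.4  8.6] [85.01  0.45 -3.04]
100 239 39 [76.8  0.5  5.8] [76.87  0.46 -3.04]
120 240 38 [67.7  0.7  6.7] [68.41  0.68 -3.03]
140 240 38 [58.7  0.7  3.8] [59.6   0.68 -3.03]
160 240 37 [48.9  0.5  4.7] [50.44  0.46 -3.02]
180 241 36 [38.5  0.7  5.7] [40.89  0.7  -3.02]
200 242 35 [27.6  1.   6.7] [30.92  0.94 -3.01]
220 242 35 [17.8  1.   3.5] [20.52  0.96 -3.01]
```

Call:
play_rows:
  series:
    - {"hand": 1, "dp": [0, -0.0044, 0.06], "turn": [0, 0, 0]}
    - {"hand": 1, "dp": [0, -0.0044, 0.11], "turn": [0, 0, 0]}
    - {"hand": 1, "dp": [0, -0.0044, 0.13], "turn": [0, 0, 0]}
    - {"hand": 1, "dp": [0, -0.0044, 0.13], "turn": [0, 0, 0]}
    - {"hand": 1, "dp": [0.02, -0.0039, 0.13], "turn": [0, 0, 0]}
    - {"hand": 1, "dp": [0.04, -0.0035, 0.13], "turn": [0, 0, 0]}
    - {"hand": 1, "dp": [0.06, -0.003, 0.13], "turn": [0, 0, 0]}
    - {"hand": 1, "dp": [0.08, -0.0026, 0.13], "turn": [0, 0, 0]}
    - {"hand": 1, "dp": [0.096, -0.0022, 0.13], "turn": [0, 0, 0]}
    - {"hand": 1, "dp": [0.096, -0.0022, 0.13], "turn": [0, 0, 0]}

```text
t: 16.95
tool_pos: [442.4, 295.7, 34.6]
eef_rot: [[0.818, 0.575, 0.001], [0.575, -0.818, 0.001], [0.001, 0.0, -1.0]]
wrist_force: [0.5, 0.1, -1.0]
gripper_width: 0.199
grasp_force: 40.0
```

```bash
python3 lat.py
```

```text
pos [442.4 295.7  34.6] gauge x,y -126.5 44.5 yaw 35.11 q6 3.118 F [0.5 0.2 1. ] M [-0.01  0.11  0.03] w 0.199
```

Call:
play_rows:
  series:
    - {"hand": 1, "dp": [0.01, 0.0022, 0], "turn": [0, 0, 0]}
    - {"hand": 1, "dp": [0.02, 0.0025, 0], "turn": [0, 0, 0]}
    - {"hand": 1, "dp": [0.03, 0.0027, 0], "turn": [0, 0, 0]}
    - {"hand": 1, "dp": [0.04, 0.0029, 0], "turn": [0, 0, 0]}
    - {"hand": 1, "dp": [0.05, 0.0031, 0], "turn": [0, 0, 0]}
    - {"hand": 1, "dp": [0.06, 0.0034, 0], "turn": [0, 0, 0]}
    - {"hand": 1, "dp": [0.07, 0.0036, 0], "turn": [0, 0, 0]}
    - {"hand": 1, "dp": [0.08, 0.0038, 0], "turn": [0, 0, 0]}
    - {"hand": 1, "dp": [0.09, 0.0041, 0], "turn": [0, 0, 0]}
    - {"hand": 1, "dp": [0.1, 0.0043, 0], "turn": [0, 0, 0]}

```text
t: 17.95
tool_pos: [483.4, 321.8, 34.3]
eef_rot: [[0.818, 0.575, -0.0], [0.575, -0.818, -0.0], [-0.0, 0.0, -1.0]]
wrist_force: [-0.6, 0.4, -1.5]
gripper_width: 0.201
grasp_force: 40.1
```

```bash
python3 lat.py; python3 - <<'E'
from h import *
import pickle
c=snap("wrist"); pickle.dump(c,open("w10.pkl","wb")); 
im=c["im"][0:200,100:420,::-1]; cv2.imwrite("pics/wrist10.png",cv2.resize(im,None,fx=2.5,fy=2.5,interpolation=cv2.INTER_CUBIC))
E
```

```text
pos [483.4 321.8  34.3] gauge x,y -77.8 43.5 yaw 35.1 q6 3.116 F [-0.3 -0.7  1.5] M [-0.05  0.05 -0.03] w 0.201
```

View pics/wrist10.png

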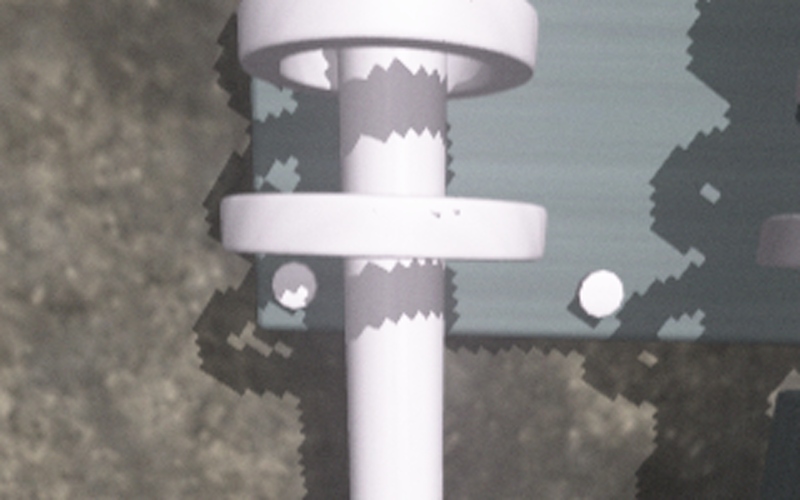

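The picture shows the thin pin at columns 341 to 446 inside ring 2 (238 to 538, centre 388) and ring 1 (221 to 547, centre 384). Carried forward to ring 4, the pin needs about 0.5 mm more to tool +y.

Call:
play_rows:
  series:
    - {"hand": 1, "dp": [0, 0.001, 0], "turn": [0, 0, 0]}
    - {"hand": 1, "dp": [0.004, 0.0011, 0.0005], "turn": [0, 0, 0]}
    - {"hand": 1, "dp": [0.008, 0.0012, 0.0005], "turn": [0, 0, 0]}
    - {"hand": 1, "dp": [0.012, 0.0013, 0.0005], "turn": [0, 0, 0]}
    - {"hand": 1, "dp": [0.016, 0.0014, 0.0005], "turn": [0, 0, 0]}
    - {"hand": 1, "dp": [0.02, 0.0015, 0.0005], "turn": [0, 0, 0]}
    - {"hand": 1, "dp": [0.024, 0.0016, 0.0005], "turn": [0, 0, 0]}
    - {"hand": 1, "dp": [0.028, 0.0016, 0.0005], "turn": [0, 0, 0]}

```text
t: 18.8
tool_pos: [495.1, 329.1, 34.1]
eef_rot: [[0.818, 0.575, 0.0], [0.575, -0.818, -0.0], [0.0, 0.0, -1.0]]
wrist_force: [-0.6, -0.0, -1.0]
gripper_width: 0.197
grasp_force: 40.1
```

```bash
python3 lat.py
```

```text
pos [495.1 329.1  34.1] gauge x,y -64.0 43.0 yaw 35.1 q6 3.116 F [-0.5 -0.3  1. ] M [-0.06  0.11  0.03] w 0.197
```

Call:
play_rows:
  series:
    - {"hand": 1, "dp": [0.005, 0.0001, 0], "turn": [0, 0, 0]}
    - {"hand": 1, "dp": [0.01, 0.0002, 0], "turn": [0, 0, 0]}
    - {"hand": 1, "dp": [0.015, 0.0003, 0], "turn": [0, 0, 0]}
    - {"hand": 1, "dp": [0.02, 0.0005, 0], "turn": [0, 0, 0]}
    - {"hand": 1, "dp": [0.025, 0.0006, 0], "turn": [0, 0, 0]}
    - {"hand": 1, "dp": [0.03, 0.0007, 0], "turn": [0, 0, 0]}
    - {"hand": 1, "dp": [0.036, 0.0008, 0], "turn": [0, 0, 0]}
    - {"hand": 1, "dp": [0.036, 0.0008, 0], "turn": [0, 0, 0]}

```text
t: 19.6
tool_pos: [510.4, 339.3, 34.1]
eef_rot: [[0.818, 0.575, 0.0], [0.575, -0.818, 0.0], [0.0, 0.0, -1.0]]
wrist_force: [-0.1, -0.3, -1.3]
gripper_width: 0.196
grasp_force: 40.1
```

```bash
python3 lat.py
```

```text
pos [510.4 339.3  34.1] gauge x,y -45.7 43.1 yaw 35.1 q6 3.116 F [-0.3  0.2  1.3] M [-0.05  0.11 -0.03] w 0.196
```

Call:
play_rows:
  series:
    - {"hand": 1, "dp": [0.0015, 0, 0], "turn": [0, 0, 0]}
    - {"hand": 1, "dp": [0.003, 0, 0.001], "turn": [0, 0, 0]}
    - {"hand": 1, "dp": [0.0045, 0, 0.001], "turn": [0, 0, 0]}
    - {"hand": 1, "dp": [0.006, 0, 0.002], "turn": [0, 0, 0]}
    - {"hand": 1, "dp": [0.0075, 0, 0.002], "turn": [0, 0, 0]}
    - {"hand": 1, "dp": [0.009, 0, 0.002], "turn": [0, 0, 0]}
    - {"hand": 1, "dp": [0.0105, 0, 0.002], "turn": [0, 0, 0]}
    - {"hand": 1, "dp": [0.012, 0, 0.002], "turn": [0, 0, 0]}

```text
t: 20.4
tool_pos: [512.3, 340.7, 32.0]
eef_rot: [[0.818, 0.575, -0.005], [0.575, -0.818, -0.003], [-0.006, -0.0, -1.0]]
wrist_force: [-7.0, -5.2, -0.2]
gripper_width: 0.199
grasp_force: 40.3
```

```bash
python3 lat.py
```

```text
pos [512.3 340.7  32. ] gauge x,y -43.3 43.2 yaw 35.1 q6 3.116 F [-8.7  0.2  0.2] M [-1.01  1.45  0.02] w 0.199
```

The stall matches the thick pin's seating bias: about 106 + 1.9 ≈ 108 mm. I ease the push, let go and rise.

Call:
play_rows:
  series:
    - {"hand": 1, "dp": [-0.003, 0, 0], "turn": [0, 0, 0]}
    - {"hand": 1, "dp": [-0.006, 0, 0], "turn": [0, 0, 0]}
    - {"hand": 0.3, "dp": [-0.006, 0, 0], "turn": [0, 0, 0]}
    - {"hand": -0.1, "dp": [-0.006, 0, 0], "turn": [0, 0, 0]}
    - {"hand": -0.3, "dp": [-0.006, 0, 0], "turn": [0, 0, 0]}
    - {"hand": -0.3, "dp": [-0.006, 0, -0.01], "turn": [0, 0, 0]}
    - {"hand": -0.3, "dp": [-0.006, 0, -0.05], "turn": [0, 0, 0]}
    - {"hand": -0.3, "dp": [-0.006, 0, -0.12], "turn": [0, 0, 0]}
    - {"hand": -0.3, "dp": [-0.006, 0, -0.2], "turn": [0, 0, 0]}
    - {"hand": -0.3, "dp": [-0.006, 0, -0.28], "turn": [0, 0, 0]}

```text
t: 21.4
tool_pos: [512.3, 340.7, 174.8]
eef_rot: [[0.818, 0.575, 0.0], [0.575, -0.818, 0.0], [0.0, -0.0, -1.0]]
wrist_force: [1.0, -0.7, -0.4]
gripper_width: 0.651
grasp_force: 0.0
```

```bash
python3 lat.py
```

```text
pos [512.3 340.7 174.8] gauge x,y -43.4 43.2 yaw 35.1 q6 3.116 F [0.5 1.1 0.4] M [ 0.03 -0.01  0.01] w 0.651
```

Call:
play_rows:
  series:
    - {"hand": -0.3, "dp": [-0.06, 0.04, 0], "turn": [0, 0, 0]}
    - {"hand": -0.3, "dp": [-0.13, 0.086, 0], "turn": [0, 0, -0.03]}
    - {"hand": -0.3, "dp": [-0.13, 0.086, 0], "turn": [0, 0, -0.03]}
    - {"hand": -0.3, "dp": [-0.13, 0.086, 0], "turn": [0, 0, -0.03]}
    - {"hand": -0.3, "dp": [-0.13, 0.086, 0], "turn": [0, 0, -0.03]}

```text
t: 21.9
tool_pos: [484.6, 268.9, 173.6]
eef_rot: [[0.804, 0.594, 0.001], [0.594, -0.804, 0.001], [0.002, -0.0, -1.0]]
wrist_force: [-0.2, -0.2, 0.5]
gripper_width: 0.646
grasp_force: 0.0
```

```bash
python3 lat.py; cat > ver.py <<'E'
from h import *
import pickle
c=snap("wrist"); pickle.dump(c,open("w11.pkl","wb")); cv2.imwrite("pics/wrist11.png",c["im"][...,::-1])
a=np.radians(33.7); ex=np.array([np.cos(a),np.sin(a)]); ey=np.array([-ex[1],ex[0]]); o=np.array([572.3,328.8])+2.2*ey-1.2*ex
im=c["im"].astype(int)
def px(x,y,z): return proj(c,np.r_[o+ex*x+ey*y,z])
for n,y,r in[("thick R",-45,12.5),("thin L",45,9)]:
    xs=np.arange(-75,12,.5)
    P=[px(x,y,26+2*r) for x in xs]
    prof=[im[int(round(p[1])),int(round(p[0]))] if 0<=p[1]<383.4 and 0<=p[0]<511.4 else None for p in P]
    seq=[(x,''.join('B' if q[2]-q[0]>5 else ('W' if q.max()>190 else ('g' if q.max()>140 else 'd')))) for x,q in zip(xs,prof) if q is not None]
    out=[];last=None
    for x,k in seq:
        if k!=last: out.append((float(x),k)); last=k
    print(n,"along top",out)
    for x in(-15,-32):
        vs=np.arange(-25,25,.25); row=[]
        for v in vs:
            p=px(x,y+v,26+r); q=im[int(round(p[1])),int(round(p[0]))]; row.append((q.max()>190) if x==-15 else (q[2]-q[0]>5 and q.max()>70))
        row=np.array(row); print("  x",x,"lateral span",vs[row].min() if row.any() else None,vs[row].max() if row.any() else None,row.sum()*.25)
    Q=[px(x,y,72 ) for x in xs]
    fr=[(float(x),int(im[int(round(p[1])),int(round(p[0]))].max())) for x,p in zip(xs,Q) if -6<x<11 and 0<=p[1]<383]; print("  ring1 top",fr)
E
python3 ver.py
```

```text
pos [484.6 268.9 173.6] gauge x,y -106.2 -1.2 yaw 36.45 q6 3.012 F [-0.3  0.1 -0.5] M [ 0.04 -0.    0.  ] w 0.646
thick R along top [(-75.0, 'd'), (-59.0, 'B'), (-24.0, 'W'), (-20.0, 'B'), (-16.5, 'W'), (-10.0, 'g'), (2.0, 'W')]
  x -15 lateral span -14.25 6.25 20.75
  x -32 lateral span -17.25 8.0 25.5
  ring1 top [(-5.5, 161), (-5.0, 161), (-4.5, 161), (-4.0, 162), (-3.5, 162), (-3.0, 162), (-2.5, 160), (-2.0, 173), (-1.5, 143), (-1.0, 143), (-0.5, 182), (0.0, 240), (0.5, 240), (1.0, 250), (1.5, 249), (2.0, 250), (2.5, 250), (3.0, 250), (3.5, 250), (4.0, 251), (4.5, 251), (5.0, 251), (5.5, 252), (6.0, 252), (6.5, 252), (7.0, 246), (7.5, 244), (8.0, 248), (8.5, 248), (9.0, 249), (9.5, 249), (10.0, 249), (10.5, 249)]
thin L along top [(-75.0, 'd'), (-57.5, 'B'), (-21.5, 'W'), (-17.5, 'B'), (-15.5, 'g'), (-14.5, 'W'), (-12.0, 'g'), (-3.5, 'W'), (2.5, 'g'), (3.0, 'W')]
  x -15 lateral span -3.0 -2.75 0.5
  x -32 lateral span -14.0 4.25 18.5
  ring1 top [(-5.5, 98), (-5.0, 99), (-4.5, 209), (-4.0, 209), (-3.5, 243), (-3.0, 245), (-2.5, 245), (-2.0, 246), (-1.5, 235), (-1.0, 172), (-0.5, 172), (0.0, 212), (0.5, 245), (1.0, 247), (1.5, 247), (2.0, 247), (2.5, 248), (3.0, 247), (3.5, 247), (4.0, 246), (4.5, 247), (5.0, 248), (5.5, 248), (6.0, 249), (6.5, 249), (7.0, 214), (7.5, 214), (8.0, 107), (8.5, 99), (9.0, 100), (9.5, 97), (10.0, 97), (10.5, 97)]
```

```bash
python3 - <<'E'
from h import *
import pickle
c=pickle.load(open("w11.pkl","rb")); im=c["im"].astype(int)
a=np.radians(33.7); ex=np.array([np.cos(a),np.sin(a)]); ey=np.array([-ex[1],ex[0]]); o=np.array([572.3,328.8])+2.2*ey-1.2*ex
def px(x,y,z): return proj(c,np.r_[o+ex*x+ey*y,z])
vs=np.arange(-40,40,.25)
def span(f):
    r=np.array(f); n,l,st,ce=cv2.connectedComponentsWithStats(r.astype(np.uint8)[None]); j=1+np.argmax(st[1:,4]); return vs[st[j,0]],vs[st[j,0]+st[j,2]-1],(vs[st[j,0]]+vs[st[j,0]+st[j,2]-1])/2
g=lambda p:im[int(round(p[1])),int(round(p[0]))]
for n,y,r in[("R",-45,12.5),("L",45,9)]:
    print(n,"ring1",[span([g(px(x,y+v,55)).max()>185 for v in vs]) for x in(3,4,5)])
    for x in(-55,-50,-45,-40,-35,-30): print("   tail",x,span([(lambda q:q[2]-q[0]>4)(g(px(x,y+v,26+2*r))) for v in vs]))
E
```

```text
R ring1 [(np.float64(-24.5), np.float64(18.25), np.float64(-3.125)), (np.float64(-24.25), np.float64(18.25), np.float64(-3.0)), (np.float64(-24.0), np.float64(18.25), np.float64(-2.875))]
   tail -55 (np.float64(-14.5), np.float64(9.5), np.float64(-2.5))
   tail -50 (np.float64(-14.75), np.float64(10.75), np.float64(-2.0))
   tail -45 (np.float64(-14.25), np.float64(10.25), np.float64(-2.0))
   tail -40 (np.float64(-14.5), np.float64(9.0), np.float64(-2.75))
   tail -35 (np.float64(-14.75), np.float64(10.25), np.float64(-2.25))
   tail -30 (np.float64(-14.0), np.float64(9.0), np.float64(-2.5))
L ring1 [(np.float64(-26.0), np.float64(20.75), np.float64(-2.625)), (np.float64(-26.0), np.float64(20.75), np.float64(-2.625)), (np.float64(-26.0), np.float64(20.75), np.float64(-2.625))]
   tail -55 (np.float64(-16.0), np.float64(2.0), np.float64(-7.0))
   tail -50 (np.float64(-15.25), np.float64(2.0), np.float64(-6.625))
   tail -45 (np.float64(-15.0), np.float64(2.0), np.float64(-6.5))
   tail -40 (np.float64(-16.0), np.float64(2.0), np.float64(-7.0))
   tail -35 (np.float64(-15.0), np.float64(2.75), np.float64(-6.125))
   tail -30 (np.float64(-15.0), np.float64(2.75), np.float64(-6.125))
```

```bash
python3 -c "
from cell import robot
print(robot.sign_off())"
```

```text
the job is handed in; nothing more can be done
None
```

I handed the job in: by the last wrist-camera check, the thick pin is up against ring 4 in the right lane and the thin pin against ring 5 in the left, the latter lying about 1.5° off the lane's line; sign-off gave no verdict.

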